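# Fetch an objective from behind the bottles

### The job

Move the two tall bottles that stand in front of the three-lidded optics case onto the steel tray at the side, then open only the compartment that holds the silver microscope objective and stand the objective upright in the empty well of the black lens block. Shut that lid again and only then put each bottle back upright exactly where it stood; set the objective down gently and do not tip it or the bottles over.

Things in the scene. Friction and masses are not known exactly. Their poses are not given: they have to be found in the camera images.
- squat_mid (a point): Squat amber glass bottle standing before the case: 56 mm across, 132 mm tall, 150 to 300 g. The point is its centre, 66 mm above its foot; z up its axis. Full width to 82 mm, then a shoulder; black round cap 34 mm across from 104 to 132 mm above the foot, to grip from above. It stands about 80 mm from the other bottle. Where it stands at the start is where it must return.
- slim_mid (a point): Slim white plastic bottle beside the squat one: 46 mm across, 158 mm tall, 100 to 210 g. The point is its centre, 79 mm above its foot; z up its axis. Full width to 108 mm, then a shoulder; grey round cap 28 mm across from 124 to 158 mm above the foot, to grip from above. Where it stands at the start is where it must return. (A 64 mm dropper vial just before the two stays.)
- objective_mid (a point): The wanted objective: round silver metal, 52 mm tall, 140 g, standing lens up near the middle of one compartment, seen through the clear lid (the others hold a wide black eyepiece and a square black filter cube, which stay). The point is its centre, 26 mm above its foot; z up. Barrel 30 mm across from 7 to 38 mm above the foot, nose tapers. Grip it 28 to 34 mm up, so fingertips clear the block later.
- block: Black plastic lens block, fixed, 28 mm high, 68 x 126 mm, with two round wells 47 mm across, 8 mm deep, their floors 20 mm above the bench. The origin is on the bench right under the centre of the EMPTY well; the other well, 58 mm away along the block's +y, holds a smaller brass objective 44 mm tall that stays. z up.
- tray: Empty steel tray at the side, fixed, 220 mm along its x, 130 mm along its y, rim 12 mm high, walls and floor 4 mm thick; origin on the bench under its centre. Room for both bottles, one towards each end (about 55 mm from the centre along x).
- case_mid (a point): Grey optics case, fixed, 125 mm deep (x), 256 wide (y), 66 high. The point is the centre of its underside; +x to its back, +y to the left seen from the robot. Three compartments in a row, centres at y = +84, 0, -84 mm, inside 117 x 80 mm, floor 12 mm up, walls 4 mm. Each has its own lid on top (underside 66 mm up), hinged about y at x = +62, z = 66 mm; over 1.7 rad it clears a hand from above.
- lid0 (a joint): Left lid of the case (seen from the robot), in rad: 0 shut, grows as it swings up and back, stop 1.95. Clear plate 124 mm deep, 4 mm thick, with a black thumb tab 30 mm long beyond the case's front (case x -62 to -92 mm, y +84 mm), 24 mm wide, 64 to 71 mm high. Pinch the tab's outer end across its width with the fingertips and lift round the hinge; it pivots in the grip. Stiff hinge (1 N at the tab): stays at any angle.
- lid1 (a joint): Middle lid of the case (seen from the robot), in rad: 0 shut, grows as it swings up and back, stop 1.95. Clear plate 124 mm deep, 4 mm thick, with a black thumb tab 30 mm long beyond the case's front (case x -62 to -92 mm, y 0), 24 mm wide, 64 to 71 mm high. Pinch the tab's outer end across its width with the fingertips and lift round the hinge; it pivots in the grip. Stiff hinge (1 N at the tab): stays at any angle.
- lid2 (a joint): Right lid of the case (seen from the robot), in rad: 0 shut, grows as it swings up and back, stop 1.95. Clear plate 124 mm deep, 4 mm thick, with a black thumb tab 30 mm long beyond the case's front (case x -62 to -92 mm, y -84 mm), 24 mm wide, 64 to 71 mm high. Pinch the tab's outer end across its width with the fingertips and lift round the hinge; it pivots in the grip. Stiff hinge (1 N at the tab): stays at any angle.

How it is judged:
By the outcome, as a careful person would: the job done as asked, in the order asked, and still so for the second after the job is handed in, with the robot touching nothing.
It also fails if it takes over 152 s, if anything falls off the work surface, if the arm or the gripper's body presses on something with over 40 N, if the wrist force passes 120 N, or if a joint passes its speed limit or range.

### The arm

A 6-joint arm with a two-finger parallel gripper is mounted at the origin on the work surface. World frame = base frame: x ahead of the robot, y to its left, z up, the work surface at z = 0. Lengths are in m, angles in rad, forces in N, time in s.
With the tool pointing down it reaches from about 0.225 to 0.875 m from the base axis. Payload 3.4 kg.
Tool frame: the origin (TCP) lies midway between the tips of the shut fingers; the grasp point (between the pads) lies 19 mm behind it (manip.grip_point_offset is the distance from the TCP to the grasp point, in m); z points along the fingers, y is the line along which they close (so a half turn about z gives the same grasp; the last joint's range is limited). The gripper opens to 85 mm and grips with 20 to 120 N. Pads are 22 mm wide; open, the fingers measure 114 mm over their backs; the gripper's body (76 mm by 85 mm) begins 54 mm behind the grasp point. The pads swing forward as they close: fully open they stand 13 mm farther back than shut.
Start: joints at [1.147, 0.276, 1.505, -0, 1.361, -0.121], TCP at [0.171, 0.549, 0.231] pointing down, gripper open.
Joint ranges: [-2.89, 2.89], [-0.75, 2.08], [0.22, 2.7], [-1.18, 4.32], [0.11, 2.71], [-2.7, 2.7]. Speed limits (rad/s): [2.57, 2.57, 3.14, 3.14, 3.14, 3.14].

### API

Orientations are given as a unit quaternion [w, x, y, z].
In Python, from rig import manip gives the robot as it stands.
- The arm moves only by the shell command python3 -m handwheel 'ROWS' [FORCE]. ROWS is JSON, a list of rows, each an object with "translation": the shift along the tool's x, y, z in m, a list of three; "angular": the turn, a rotation vector about the tool's x, y, z in degrees, a list of three; "hand": the closure, from 0 (fully open) to 1 (shut). A call has 1 to 10 rows; each row shifts and turns the commanded pose from where the row before left it, along the tool's axes as they then stand; what a row does not reach is not made up. A row lasts 1/12 s, in which the tool goes at most 41.7 mm and 7.16 degrees, less where a joint would pass 70% of its speed; a pose out of reach is approached as far as the arm can. A call with a gripper value outside its range is refused whole. The fingers move at their own pace and stop on an object; FORCE is the grip in N (left out, the last holds). Time passes only in rows, so rows that do not move let the fingers close. It gives the time, the measured TCP pose, the force, the opening and the grip force at its end, in the units of the state.
- manip.get_state(): the state, without advancing time (a new reading comes with each control period).
- manip.get_image(name): name is "scene" or "top" or "wrist"; returns the picture (420x560x3 uint8, red, green, blue); there is no depth.
- manip.camera_info(name): a dict with "camera_matrix" (3x3 intrinsics, pixels), "k1" (the pictures are not rectified: a ray, as slopes to the right and down, at radius r is drawn at 1 + k1 r^2 times it, then the intrinsics apply), "eye" and "orientation" of the camera in the world; the wrist camera has in their place "tool_from_camera" (4x4, takes a point from camera to tool coordinates, whose origin is the TCP and whose axes are the flange's). Camera axes: x right, y down, z forward; pixel columns grow to the right and rows downward; lengths in m; the calibration is good to about 2 mm. A picture is of the moment at which its call begins: read the wrist's pose just before it. camera_info takes no time and is no camera call.
- manip.sign_off(): hands the job in; it is judged then, once.
The state is a dict: "clock": time; "qpos": joint angles; "qd": joint speeds; "effort": joint torques, N m; "position": TCP position; "ee_rot": TCP orientation; "contact_force": force on the tool from outside, world axes, zero at the start; "moment": the same for the moment, N m; "width": finger opening in m; "gripper_force": force on a finger pad.
Only numpy, scipy, OpenCV 4.12 (cv2) and the standard library are available. Lean on these libraries where they do the work, as an engineer would, in place of code of your own. Each camera call takes 0.05 s, during which the arm holds its last target. There are 200 camera calls.

## Working session

There is one attempt and no reset: what is moved stays moved. The work goes in short steps, Python scripts to look and compute and a shell command to move; the robot and the scene stay as the last step left them, time stands still between calls to the robot, and variables do not carry over. Pictures are saved under pics/ and viewed, at most 14 in all, crops included, and the job is handed in when it is done.

```bash
ls; mkdir -p pics
python3 - <<'E'
from rig import manip
import cv2
print(manip.get_state())
for n in("scene","top","wrist"):
    print(n,manip.camera_info(n))
    cv2.imwrite(f"pics/{n}0.png",manip.get_image(n)[:,:,::-1])
E
```

```text
pics
{'clock': 0.0, 'qpos': array([ 1.14702282e+00,  2.76626328e-01,  1.50610710e+00,  1.57828237e-05,
        1.36070347e+00, -1.21003898e-01]), 'qd': array([ 0.00016401, -0.00029703,  0.00051189, -0.00155789, -0.00114946,
       -0.00011554]), 'effort': array([ 2.32467894e-03, -4.16780162e+01, -2.45810598e+01,  3.13236551e-04,
        1.06414862e-02,  8.73011061e-06]), 'position': array([0.17123417, 0.54837397, 0.23043222]), 'ee_rot': array([-2.55513566e-04,  1.50808813e-01,  9.88562518e-01, -8.86050457e-04]), 'contact_force': array([-0.04811605, -0.12208185, -0.04334251]), 'moment': array([-5.17418457e-02, -1.82049788e-05, -6.93886630e-02]), 'gripper_force': 0.0, 'width': 0.0851236377943277}
scene {'camera_matrix': array([[492.31409476,   0.        , 285.81720383],
       [  0.        , 492.31409476, 204.55691027],
       [  0.        ,   0.        ,   1.        ]]), 'k1': -0.1677576820265013, 'eye': array([0.98242608, 0.72446715, 0.82643494]), 'orientation': array([-0.11449006,  0.24185103,  0.8755175 , -0.40232973])}
top {'camera_matrix': array([[453.61616848,   0.        , 278.37471224],
       [  0.        , 453.61616848, 212.29526787],
       [  0.        ,   0.        ,   1.        ]]), 'k1': 0.05074393411023374, 'eye': array([0.3447006 , 0.01564649, 1.09517548]), 'orientation': array([ 0.07390114, -0.67416151,  0.73018052, -0.08295353])}
wrist {'camera_matrix': array([[347.02892594,   0.        , 286.14627212],
       [  0.        , 347.02892594, 206.43843   ],
       [  0.        ,   0.        ,   1.        ]]), 'k1': 0.02532406160788988, 'tool_from_camera': array([[-8.24587065e-04, -9.53715818e-01, -3.00708263e-01,
         7.58735795e-02],
       [ 9.99999222e-01, -5.05086701e-04, -1.14023221e-03,
         6.45322223e-04],
       [ 9.35573755e-04, -3.00708969e-01,  9.53715493e-01,
        -1.42882261e-01],
       [ 0.00000000e+00,  0.00000000e+00,  0.00000000e+00,
         1.00000000e+00]])}
```

View pics/top0.png

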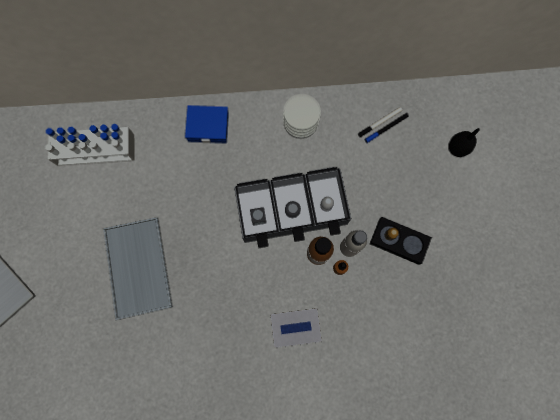

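View pics/scene0.png

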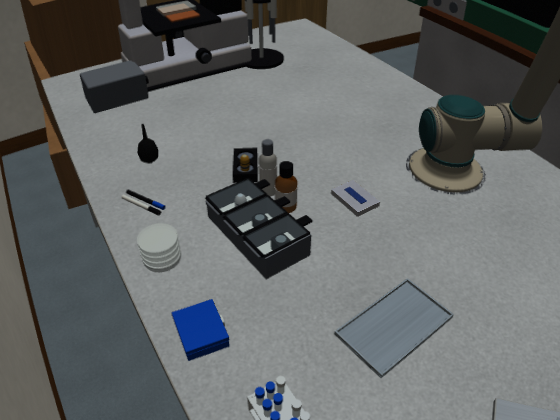

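Top view: the silver objective is in the right compartment (327,204), the eyepiece in the middle one (292,209) and the cube in the left (258,214). The amber bottle is at (321,248) with the white bottle at (355,241), the block at (401,240) with its empty well at (413,245), and the tray at (138,268). The scene view agrees.

```bash
cat > h.py <<'E'
import numpy as np, cv2
from rig import manip
from scipy.spatial.transform import Rotation as R
def rot(q): return R.from_quat(np.roll(q,-1)).as_matrix()
def cam(name,st=None):
    c=manip.camera_info(name); K=np.array(c["camera_matrix"])
    if name=="wrist":
        T=np.eye(4);T[:3,:3]=rot(st["ee_rot"]);T[:3,3]=st["position"]
        T=T@np.array(c["tool_from_camera"]); return K,c["k1"],T[:3,:3],T[:3,3]
    return K,c["k1"],rot(c["orientation"]),np.array(c["eye"])
def ray(C,uv):
    K,k,Rm,e=C
    d=np.array([k,0,0,0,0.])
    p=cv2.undistortPoints(np.array([[uv]],float),K,d)[0,0]
    v=Rm@np.array([p[0],p[1],1]); return e,v/np.linalg.norm(v)
def plane(C,uv,z):
    e,v=ray(C,uv); return e+v*(z-e[2])/v[2]
def proj(C,P):
    K,k,Rm,e=C
    rv,_=cv2.Rodrigues(Rm.T)
    return cv2.projectPoints(np.atleast_2d(np.array(P,float)),rv,-Rm.T@e,K,np.array([k,0,0,0,0.]))[0][:,0]
def tri(C1,u1,C2,u2):
    e1,v1=ray(C1,u1);e2,v2=ray(C2,u2)
    s=np.linalg.lstsq(np.c_[v1,-v2],e2-e1,rcond=None)[0]
    a=e1+v1*s[0];b=e2+v2*s[1]; return (a+b)/2,np.linalg.norm(a-b)
E
python3 - <<'E'
import cv2
a=cv2.imread('pics/top0.png');b=cv2.imread('pics/scene0.png')
x=cv2.resize(a[155:285,225:445],None,fx=3.6,fy=3.6,interpolation=cv2.INTER_CUBIC)
x=cv2.convertScaleAbs(x,alpha=1.5,beta=10)
cv2.imwrite('pics/c1.png',x)
x=cv2.resize(b[130:280,195:325],None,fx=4,fy=4,interpolation=cv2.INTER_CUBIC)
cv2.imwrite('pics/c2.png',cv2.convertScaleAbs(x,alpha=1.5,beta=10))
E
```

```text
(no output)
```

View pics/c1.png

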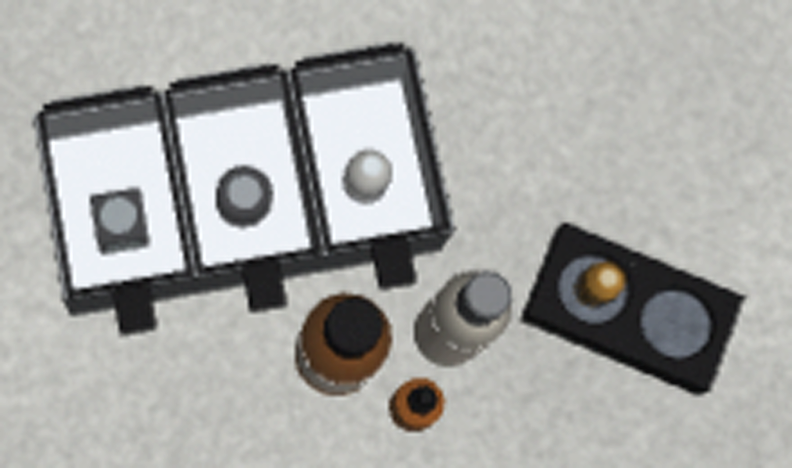

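View pics/c2.png

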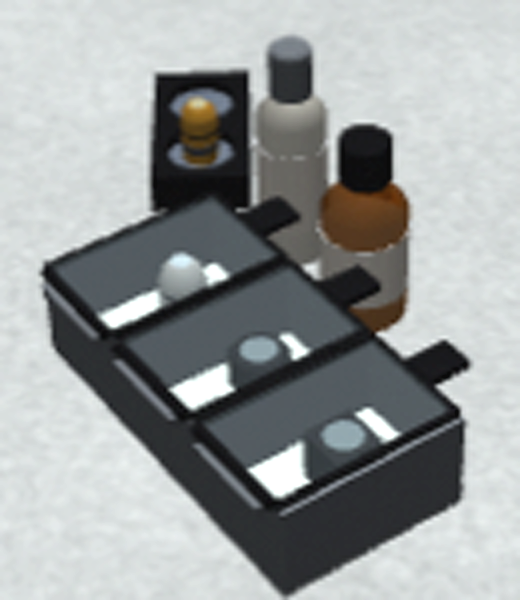

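The crops show the amber cap top at about c1 (353,325), the white bottle's cap at (485,297), the empty well at (676,323), and the tab ends at (138,331), (268,308) and (397,286). The objective's nose is at (374,163) in the right compartment. I'll compute coarse poses from these.

Run:
```python
from h import *
np.set_printoptions(precision=4,suppress=True)
C=cam("top");S=cam("scene")
f=lambda x,y:((x+.5)/3.6-.5+225,(y+.5)/3.6-.5+155)
g=lambda x,y:((x+.5)/4-.5+195,(y+.5)/4-.5+130)
for n,p,z in[("squat",(353,325),.132),("slim",(485,297),.158),("vialtop",(423,399),.064),("well",(676,323),.020),("well2",(594,290),.020),("bcornTL",(567,223),.028),("bTR",(745,296),.028),("bBL",(523,320),.028),("bBR",(705,385),.028),("obj",(374,163),.064),("tab0",(138,331),.070),("tab1",(268,308),.07),("tab2",(397,286),.07),("backL",(40,108),.07),("backR",(408,45),.07),("frontR",(450,230),.066)]:
    print(n,plane(C,f(*p),z))
for n,p,z in[("squat",(365,137),.132),("slim",(290,49),.158),("obj",(181,258),.064),("tab0",(458,357),.071),("tab1",(368,282),.071),("tab2",(288,212),.071)]:
    print("S",n,plane(S,g(*p),z))
# tray
for p in[(105,228),(159,219),(171,306),(118,318)]: print("tray",plane(C,p,.012))
a=cv2.imread("pics/top0.png");print(rot(manip.get_state()["ee_rot"]))
```

```text
squat [ 0.4828 -0.0945  0.132 ]
slim [ 0.4894 -0.1695  0.158 ]
vialtop [ 0.4423 -0.1413  0.064 ]
well [ 0.4835 -0.3203  0.02  ]
well2 [ 0.5097 -0.2695  0.02  ]
bcornTL [ 0.5549 -0.2556  0.028 ]
bTR [ 0.4968 -0.3654  0.028 ]
bBL [ 0.4923 -0.2182  0.028 ]
bBR [ 0.4407 -0.3305  0.028 ]
obj [ 0.5974 -0.1267  0.064 ]
tab0 [0.4987 0.0344 0.07  ]
tab1 [ 0.5068 -0.0489  0.07  ]
tab2 [ 0.5144 -0.132   0.07  ]
backL [0.65   0.0875 0.07  ]
backR [ 0.6738 -0.1565  0.07  ]
frontR [ 0.5488 -0.1705  0.066 ]
S squat [ 0.4826 -0.0979  0.132 ]
S slim [ 0.4934 -0.1698  0.158 ]
S obj [ 0.5954 -0.1277  0.064 ]
S tab0 [0.5034 0.0404 0.071 ]
S tab1 [ 0.5132 -0.0428  0.071 ]
S tab2 [ 0.5211 -0.1263  0.071 ]
tray [0.5832 0.4111 0.012 ]
tray [0.5951 0.2822 0.012 ]
tray [0.3858 0.2586 0.012 ]
tray [0.3692 0.3799 0.012 ]
[[-0.9545  0.2981 -0.0006]
 [ 0.2981  0.9545 -0.0013]
 [ 0.0002 -0.0014 -1.    ]]
```

```bash
cat >> h.py <<'E'
def go(p=None,yaw=None):
    """remaining tool-frame shift to p; turn about tool z to closing-axis yaw (deg)"""
    s=manip.get_state();M=rot(s["ee_rot"]);q=s["position"]
    th=np.degrees(np.arctan2(-M[0,1],M[1,1]))
    print("t=%.1f"%s["clock"],"pos",q.round(4),"yaw %.2f"%th,"tilt",M[:2,2].round(4),"w %.4f"%s["width"],"gf %.1f"%s["gripper_force"],"F",s["contact_force"].round(1))
    if yaw is not None:
        print("turn tool z (deg)",round(th-yaw,2)); c,n=np.cos(np.radians(yaw)),np.sin(np.radians(yaw))
        M=np.array([[-c,-n,0],[-n,c,0],[0,0,-1]]).T if 0 else np.array([[-c,-n,0],[-n,c,0],[0,0,-1.]]).T
    if p is not None:
        d=np.array(p)-q; print("shift(mm)",(1000*M.T@d).round(1),"len",round(1000*np.linalg.norm(d),1))
def snap(n,name):
    s=manip.get_state();im=manip.get_image(n)[:,:,::-1].copy();cv2.imwrite(f"pics/{name}.png",im);return s,im
E
sed -i 's/np.array(\[\[-c,-n,0\],\[-n,c,0\],\[0,0,-1\]\]).T if 0 else //' h.py
R='0'
python3 -m handwheel '[{"translation":[0,0,-0.0175],"angular":[0,0,-5.7],"hand":0},{"translation":[0,0,-0.0175],"angular":[0,0,-5.7],"hand":0},{"translation":[0,0,-0.0175],"angular":[0,0,-5.7],"hand":0},{"translation":[0,0,-0.0175],"angular":[0,0,-5.7],"hand":0}]'
python3 -m handwheel '[{"translation":[-0.0123,-0.037,0],"angular":[0,0,0],"hand":0},{"translation":[-0.0123,-0.037,0],"angular":[0,0,0],"hand":0},{"translation":[-0.0123,-0.037,0],"angular":[0,0,0],"hand":0},{"translation":[-0.0123,-0.037,0],"angular":[0,0,0],"hand":0},{"translation":[-0.0123,-0.037,0],"angular":[0,0,0],"hand":0},{"translation":[-0.0123,-0.037,0],"angular":[0,0,0],"hand":0},{"translation":[-0.0123,-0.037,0],"angular":[0,0,0],"hand":0},{"translation":[-0.0123,-0.037,0],"angular":[0,0,0],"hand":0},{"translation":[-0.0123,-0.037,0],"angular":[0,0,0],"hand":0},{"translation":[-0.0123,-0.037,0],"angular":[0,0,0],"hand":0}]'
python3 -m handwheel '[{"translation":[-0.0123,-0.037,0],"angular":[0,0,0],"hand":0},{"translation":[-0.0123,-0.037,0],"angular":[0,0,0],"hand":0},{"translation":[-0.0123,-0.037,0],"angular":[0,0,0],"hand":0},{"translation":[-0.0123,-0.037,0],"angular":[0,0,0],"hand":0},{"translation":[-0.0123,-0.037,0],"angular":[0,0,0],"hand":0},{"translation":[-0.0123,-0.037,0],"angular":[0,0,0],"hand":0},{"translation":[-0.0123,-0.037,0],"angular":[0,0,0],"hand":0.4},{"translation":[-0.0123,-0.037,0],"angular":[0,0,0],"hand":0.4},{"translation":[0,0,0],"angular":[0,0,0],"hand":0.4},{"translation":[0,0,0],"angular":[0,0,0],"hand":0.4}]'
python3 - <<'E'
from h import *
go((.47,-.13,.3),5.4)
snap("wrist","w1")
E
```

```text
clock: 0.48
position: [0.1714, 0.5486, 0.3016]
ee_rot: [-0.0, -0.05, 0.999, -0.0]
contact_force: [0.9, 0.9, -0.4]
width: 0.0854
gripper_force: 0.0
clock: 1.32
position: [0.3291, 0.1904, 0.3013]
ee_rot: [0.0, -0.048, 0.999, 0.0]
contact_force: [1.5, -0.4, 0.8]
width: 0.0855
gripper_force: 0.0
clock: 2.15
position: [0.4554, -0.0947, 0.3005]
ee_rot: [-0.001, -0.046, 0.999, 0.0]
contact_force: [-1.2, -0.0, 0.7]
width: 0.0514
gripper_force: 0.0
t=2.1 pos [ 0.4554 -0.0947  0.3005] yaw 5.24 tilt [-0.0017  0.0009] w 0.0514 gf 0.0 F [-1.2 -0.   0.7]
turn tool z (deg) -0.16
shift(mm) [-11.2 -36.5   0.5] len 38.2
```

View pics/w1.png

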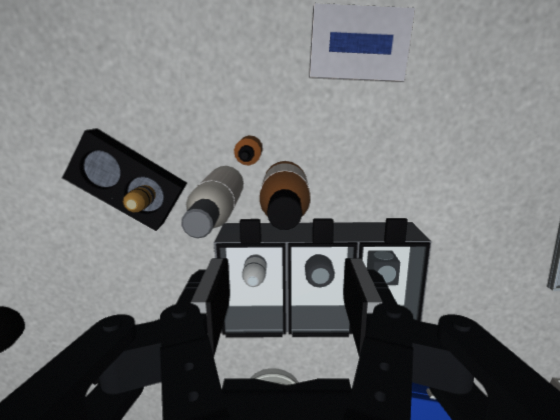

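The wrist view shows everything: the slim cap at about (200,220), the squat cap at (285,210), the empty well at (102,168), tab2 at (250,228) and the objective at (255,268). I'll enlarge it for finer reading.

Run:
```python
import cv2
a=cv2.imread('pics/w1.png')
x=cv2.resize(a[120:310,60:325],None,fx=3,fy=3,interpolation=cv2.INTER_CUBIC)
cv2.imwrite('pics/c3.png',cv2.convertScaleAbs(x,alpha=1.8,beta=15))
```

```text
(no output)
```

View pics/c3.png

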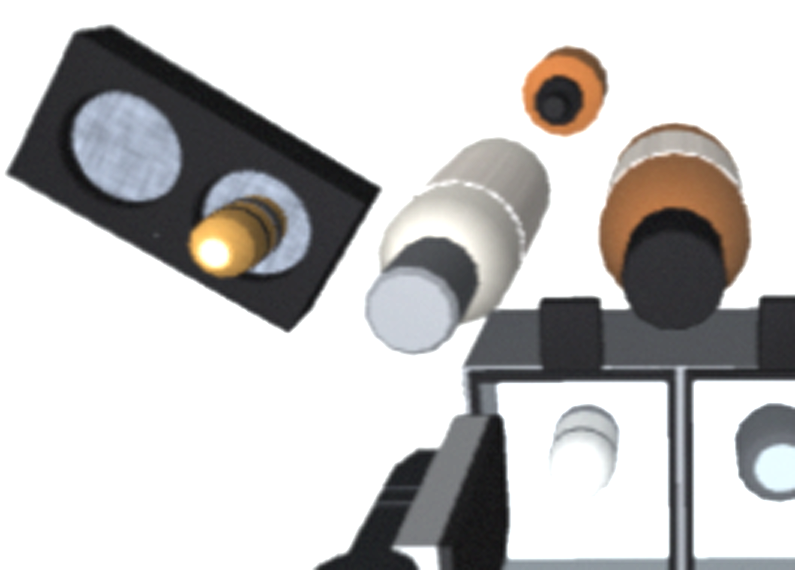

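Run:
```python
from h import *
np.set_printoptions(precision=4,suppress=True)
s=manip.get_state();W=cam("wrist",s)
f=lambda x,y:((x+.5)/3-.5+60,(y+.5)/3-.5+120)
for n,p,z in[("squat",(674,281),.132),("slim",(411,310),.158),("vial",(554,104),.064),("well",(127,147),.020),("bL",(10,173),.028),("bB",(290,328),.028),("bT",(75,36),.028),("bR",(360,208),.028),("tab2L",(600,299),.069),("tab2R",(542,299),.069),("caseFR",(467,367),.066),("objfoot",(585,425),.04)]:
    print(n,plane(W,f(*p),z),end=" ")
    for r in [z]: print()
print(plane(W,(320,220),.07),plane(W,(396,219),.07),"tabs 1 0")
```

```text
squat [ 0.4837 -0.0922  0.132 ] 
slim [ 0.4909 -0.1683  0.158 ] 
vial [ 0.4427 -0.1401  0.064 ] 
well [ 0.4841 -0.3174  0.02  ] 
bL [ 0.4973 -0.3603  0.028 ] 
bB [ 0.5545 -0.2502  0.028 ] 
bT [ 0.4399 -0.3302  0.028 ] 
bR [ 0.4988 -0.2208  0.028 ] 
tab2L [ 0.5145 -0.118   0.069 ] 
tab2R [ 0.5166 -0.14    0.069 ] 
caseFR [ 0.5486 -0.168   0.066 ] 
objfoot [ 0.5825 -0.1217  0.04  ] 
[ 0.5086 -0.0493  0.07  ] [0.4994 0.0366 0.07  ] tabs 1 0
```

```bash
python3 -m handwheel '[{"translation":[-0.007,0,0.0325],"angular":[0,0,0],"hand":0.4},{"translation":[-0.007,0,0.0325],"angular":[0,0,0],"hand":0.4},{"translation":[-0.007,0,0.0325],"angular":[0,0,0],"hand":0.4},{"translation":[-0.007,-0.0014,0.0325],"angular":[0,0,0],"hand":0.4},{"translation":[0,0,0],"angular":[0,0,0],"hand":0.4},{"translation":[0,0,0],"angular":[0,0,0],"hand":0.4}]' 40
python3 - <<'E'
from h import *
go((.4835,-.0935,.106),5.4)
E
```

```text
clock: 2.7
position: [0.4816, -0.09, 0.1705]
ee_rot: [-0.002, -0.049, 0.999, 0.001]
contact_force: [0.5, 0.6, 0.5]
width: 0.051
gripper_force: 0.0
t=2.7 pos [ 0.4816 -0.09    0.1705] yaw 5.57 tilt [-0.0041  0.0018] w 0.0510 gf 0.0 F [0.5 0.6 0.5]
turn tool z (deg) 0.17
shift(mm) [-1.6 -3.7 64.5] len 64.7
```

```bash
python3 -m handwheel '[{"translation":[-0.001,-0.0025,0.02],"angular":[0,0,0],"hand":0.4},{"translation":[0,0,0.02],"angular":[0,0,0],"hand":0.4},{"translation":[0,0,0.016],"angular":[0,0,0],"hand":0.4},{"translation":[0,0,0.009],"angular":[0,0,0],"hand":0.4},{"translation":[0,0,0],"angular":[0,0,0],"hand":0.4},{"translation":[0,0,0],"angular":[0,0,0],"hand":0.8},{"translation":[0,0,0],"angular":[0,0,0],"hand":0.8},{"translation":[0,0,0],"angular":[0,0,0],"hand":0.8},{"translation":[0,0,0],"angular":[0,0,0],"hand":0.8}]' 40
python3 - <<'E'
from h import *
go((.483,-.093,.106),5.4)
E
```

```text
clock: 3.45
position: [0.4856, -0.0943, 0.1082]
ee_rot: [0.002, -0.048, 0.999, -0.0]
contact_force: [-0.9, 1.4, 6.5]
width: 0.0319
gripper_force: 39.8
t=3.5 pos [ 0.4856 -0.0943  0.1082] yaw 5.45 tilt [ 0.0034 -0.0005] w 0.0319 gf 39.8 F [-0.9  1.4  6.5]
turn tool z (deg) 0.05
shift(mm) [2.5 1.5 2.2] len 3.7
```

```bash
python3 -m handwheel '[{"translation":[0,0,-0.008],"angular":[0,0,0],"hand":0.8},{"translation":[0,0,-0.02],"angular":[0,0,0],"hand":0.8},{"translation":[0,0,-0.025],"angular":[0,0,0],"hand":0.8},{"translation":[0,0,-0.025],"angular":[0,0,0],"hand":0.8},{"translation":[0,0.01,-0.012],"angular":[0,0,0],"hand":0.8},{"translation":[0,0.022,0],"angular":[0,0,0],"hand":0.8}]'
python3 -m handwheel '[{"translation":[0.0017,0.035,0],"angular":[0,0,0],"hand":0.8},{"translation":[0.0017,0.035,0],"angular":[0,0,0],"hand":0.8},{"translation":[0.0017,0.035,0],"angular":[0,0,0],"hand":0.8},{"translation":[0.0017,0.035,0],"angular":[0,0,0],"hand":0.8},{"translation":[0.0017,0.035,0],"angular":[0,0,0],"hand":0.8},{"translation":[0.0017,0.035,0],"angular":[0,0,0],"hand":0.8},{"translation":[0.0017,0.035,0],"angular":[0,0,0],"hand":0.8},{"translation":[0.0017,0.035,0],"angular":[0,0,0],"hand":0.8},{"translation":[0.0017,0.035,0],"angular":[0,0,0],"hand":0.8},{"translation":[0.0017,0.035,0],"angular":[0,0,0],"hand":0.8}]'
python3 -m handwheel '[{"translation":[0,0.028,0],"angular":[0,0,0],"hand":0.8},{"translation":[0,0.015,0],"angular":[0,0,0],"hand":0.8},{"translation":[0,0,0.02],"angular":[0,0,0],"hand":0.8},{"translation":[0,0,0.02],"angular":[0,0,0],"hand":0.8},{"translation":[0,0,0.015],"angular":[0,0,0],"hand":0.8},{"translation":[0,0,0],"angular":[0,0,0],"hand":0.8}]'
python3 - <<'E'
from h import *
go((.428,.327,.1122),5.4)
E
```

```text
clock: 3.95
position: [0.4843, -0.0647, 0.2003]
ee_rot: [0.004, -0.046, 0.999, -0.002]
contact_force: [0.5, 0.0, -1.1]
width: 0.0321
gripper_force: 40.0
clock: 4.78
position: [0.4306, 0.286, 0.197]
ee_rot: [0.0, -0.048, 0.999, -0.0]
contact_force: [1.3, -0.1, -1.6]
width: 0.0321
gripper_force: 40.1
clock: 5.28
position: [0.4248, 0.3261, 0.1387]
ee_rot: [-0.003, -0.048, 0.999, -0.002]
contact_force: [-0.4, -0.5, -1.5]
width: 0.0314
gripper_force: 40.2
t=5.3 pos [0.4248 0.3261 0.1387] yaw 5.48 tilt [-0.0056 -0.0035] w 0.0314 gf 40.2 F [-0.4 -0.5 -1.5]
turn tool z (deg) 0.08
shift(mm) [-3.2  0.6 26.5] len 26.7
```

```bash
python3 -m handwheel '[{"translation":[-0.002,0,0.008],"angular":[0,0,0],"hand":0.8},{"translation":[0,0,0.007],"angular":[0,0,0],"hand":0.8},{"translation":[0,0,0.005],"angular":[0,0,0],"hand":0.8},{"translation":[0,0,0.003],"angular":[0,0,0],"hand":0.8},{"translation":[0,0,0.002],"angular":[0,0,0],"hand":0.8},{"translation":[0,0,0],"angular":[0,0,0],"hand":0.8},{"translation":[0,0,0],"angular":[0,0,0],"hand":0.8}]'
python3 - <<'E'
from h import *
go((.428,.327,.1122),5.4)
E
```

```text
clock: 5.87
position: [0.4292, 0.3275, 0.1165]
ee_rot: [0.0, -0.048, 0.999, 0.0]
contact_force: [0.9, 0.1, -0.9]
width: 0.0321
gripper_force: 40.2
t=5.9 pos [0.4292 0.3275 0.1165] yaw 5.45 tilt [0.0003 0.0003] w 0.0321 gf 40.2 F [ 0.9  0.1 -0.9]
turn tool z (deg) 0.05
shift(mm) [ 1.3 -0.4  4.3] len 4.5
```

```bash
python3 -m handwheel '[{"translation":[0,0,0.0015],"angular":[0,0,0],"hand":0.8},{"translation":[0,0,0.0015],"angular":[0,0,0],"hand":0.8},{"translation":[0,0,0.0015],"angular":[0,0,0],"hand":0.8},{"translation":[0,0,0],"angular":[0,0,0],"hand":0.8},{"translation":[0,0,0],"angular":[0,0,0],"hand":0.8}]'
python3 - <<'E'
from h import *
go((.428,.327,.1122),5.4)
E
```

```text
clock: 6.28
position: [0.4293, 0.3277, 0.1123]
ee_rot: [0.0, -0.048, 0.999, 0.0]
contact_force: [-1.0, 0.0, 2.9]
width: 0.0321
gripper_force: 40.5
t=6.3 pos [0.4293 0.3277 0.1123] yaw 5.45 tilt [0.0008 0.0007] w 0.0321 gf 40.5 F [-1.   0.   2.9]
turn tool z (deg) 0.05
shift(mm) [ 1.4 -0.6  0.1] len 1.5
```

```bash
python3 -m handwheel '[{"translation":[0,0,0],"angular":[0,0,0],"hand":0.4},{"translation":[0,0,0],"angular":[0,0,0],"hand":0.4},{"translation":[0,0,0],"angular":[0,0,0],"hand":0.4},{"translation":[0,0,-0.02],"angular":[0,0,0],"hand":0.4},{"translation":[0,0,-0.03],"angular":[0,0,0],"hand":0.4},{"translation":[0,0,-0.03],"angular":[0,0,0],"hand":0.4}]'
python3 -m handwheel '[{"translation":[-0.001,-0.0385,0],"angular":[0,0,0],"hand":0.4},{"translation":[-0.001,-0.0385,0],"angular":[0,0,0],"hand":0.4},{"translation":[-0.001,-0.0385,0],"angular":[0,0,0],"hand":0.4},{"translation":[-0.001,-0.0385,0],"angular":[0,0,0],"hand":0.4},{"translation":[-0.001,-0.0385,0],"angular":[0,0,0],"hand":0.4},{"translation":[-0.001,-0.0385,0],"angular":[0,0,0],"hand":0.4},{"translation":[-0.001,-0.0385,0],"angular":[0,0,0],"hand":0.4},{"translation":[-0.001,-0.0385,0],"angular":[0,0,0],"hand":0.4},{"translation":[-0.001,-0.0385,0],"angular":[0,0,0],"hand":0.4},{"translation":[-0.001,-0.0385,0],"angular":[0,0,0],"hand":0.4}]'
python3 -m handwheel '[{"translation":[-0.001,-0.0385,0],"angular":[0,0,0],"hand":0.4},{"translation":[-0.001,-0.0385,0],"angular":[0,0,0],"hand":0.4},{"translation":[-0.001,-0.0385,0],"angular":[0,0,0],"hand":0.4},{"translation":[0,0,0],"angular":[0,0,0],"hand":0.4},{"translation":[0,0,0],"angular":[0,0,0],"hand":0.4},{"translation":[0,0,0],"angular":[0,0,0],"hand":0.4},{"translation":[0,0,0],"angular":[0,0,0],"hand":0.4}]'
python3 - <<'E'
from h import *
go((.4905,-.169,.126),5.4)
s,a=snap("wrist","w2");go()
snap("top","top1")
E
```

```text
clock: 6.78
position: [0.4283, 0.3269, 0.1917]
ee_rot: [-0.001, -0.048, 0.999, -0.001]
contact_force: [1.1, 1.1, -0.8]
width: 0.0511
gripper_force: 0.0
clock: 7.62
position: [0.4754, -0.0568, 0.1919]
ee_rot: [0.0, -0.047, 0.999, 0.0]
contact_force: [0.4, -0.2, -0.3]
width: 0.0512
gripper_force: 0.0
clock: 8.2
position: [0.4891, -0.1682, 0.1916]
ee_rot: [-0.0, -0.048, 0.999, 0.001]
contact_force: [0.4, -0.6, -0.2]
width: 0.0513
gripper_force: 0.0
t=8.2 pos [ 0.4891 -0.1682  0.1916] yaw 5.51 tilt [-0.0007  0.0011] w 0.0513 gf 0.0 F [ 0.4 -0.6 -0.2]
turn tool z (deg) 0.11
shift(mm) [-1.3 -0.9 65.6] len 65.6
t=8.2 pos [ 0.4892 -0.1681  0.1917] yaw 5.54 tilt [-0.0005  0.0008] w 0.0512 gf 0.0 F [ 0.1 -0.2 -0.2]
```

View pics/w2.png

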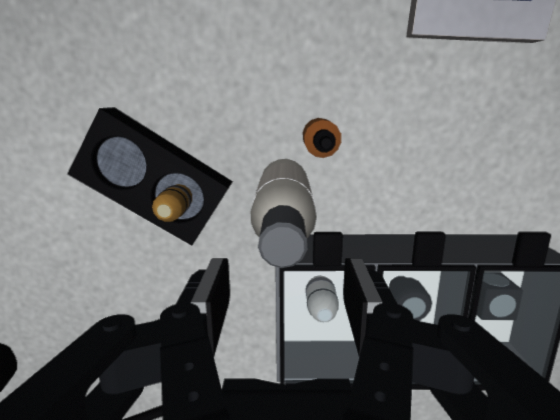

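The slim cap top sits at (283,244), centred between the fingers. Tab2's end is at (328,235), the objective's nose at (322,310) and the well at (121,162).

Run:
```python
from h import *
W=cam("wrist",manip.get_state())
for n,p,z in[("slim",(283,244),.158),("tab2end",(328,234),.070),("well",(121,162),.02),("obj top",(322,311),.064)]:print(n,plane(W,p,z).round(4))
```

```text
slim [ 0.4912 -0.1696  0.158 ]
tab2end [ 0.5173 -0.1309  0.07  ]
well [ 0.485  -0.3194  0.02  ]
obj top [ 0.5941 -0.1255  0.064 ]
```

```bash
python3 -m handwheel '[{"translation":[-0.001,0,0.02],"angular":[0,0,0],"hand":0.4},{"translation":[0,0,0.02],"angular":[0,0,0],"hand":0.4},{"translation":[0,0,0.016],"angular":[0,0,0],"hand":0.4},{"translation":[0,0,0.007],"angular":[0,0,0],"hand":0.4},{"translation":[0,0,0],"angular":[0,0,0],"hand":0.4},{"translation":[0,0,0],"angular":[0,0,0],"hand":0.8},{"translation":[0,0,0],"angular":[0,0,0],"hand":0.8},{"translation":[0,0,0],"angular":[0,0,0],"hand":0.8},{"translation":[0,0,0],"angular":[0,0,0],"hand":0.8}]' 40
python3 - <<'E'
from h import *
go((.4905,-.169,.126),5.4)
E
```

```text
clock: 9.05
position: [0.4915, -0.1698, 0.13]
ee_rot: [0.001, -0.048, 0.999, -0.001]
contact_force: [-0.9, -0.2, 3.8]
width: 0.0266
gripper_force: 39.8
t=9.1 pos [ 0.4915 -0.1698  0.13  ] yaw 5.45 tilt [ 0.0025 -0.0011] w 0.0266 gf 39.8 F [-0.9 -0.2  3.8]
turn tool z (deg) 0.05
shift(mm) [0.9 0.9 4. ] len 4.2
```

```bash
python3 -m handwheel '[{"translation":[0,0,-0.008],"angular":[0,0,0],"hand":0.8},{"translation":[0,0,-0.02],"angular":[0,0,0],"hand":0.8},{"translation":[0,0,-0.028],"angular":[0,0,0],"hand":0.8},{"translation":[0,0,-0.028],"angular":[0,0,0],"hand":0.8},{"translation":[0,0.012,-0.016],"angular":[0,0,0],"hand":0.8},{"translation":[-0.0068,0.028,0],"angular":[0,0,0],"hand":0.8}]'
python3 -m handwheel '[{"translation":[-0.0068,0.036,0],"angular":[0,0,0],"hand":0.8},{"translation":[-0.0068,0.036,0],"angular":[0,0,0],"hand":0.8},{"translation":[-0.0068,0.036,0],"angular":[0,0,0],"hand":0.8},{"translation":[-0.0068,0.036,0],"angular":[0,0,0],"hand":0.8},{"translation":[-0.0068,0.036,0],"angular":[0,0,0],"hand":0.8},{"translation":[-0.0068,0.036,0],"angular":[0,0,0],"hand":0.8},{"translation":[-0.0068,0.036,0],"angular":[0,0,0],"hand":0.8},{"translation":[-0.0068,0.036,0],"angular":[0,0,0],"hand":0.8},{"translation":[-0.0068,0.036,0],"angular":[0,0,0],"hand":0.8},{"translation":[-0.0068,0.036,0],"angular":[0,0,0],"hand":0.8}]'
python3 -m handwheel '[{"translation":[-0.0068,0.036,0],"angular":[0,0,0],"hand":0.8},{"translation":[-0.0068,0.036,0],"angular":[0,0,0],"hand":0.8},{"translation":[-0.0068,0.02,0],"angular":[0,0,0],"hand":0.8},{"translation":[0,0.011,0],"angular":[0,0,0],"hand":0.8},{"translation":[0,0,0.02],"angular":[0,0,0],"hand":0.8},{"translation":[0,0,0.03],"angular":[0,0,0],"hand":0.8},{"translation":[0,0,0.02],"angular":[0,0,0],"hand":0.8},{"translation":[0,0,0.01],"angular":[0,0,0],"hand":0.8},{"translation":[0,0,0],"angular":[0,0,0],"hand":0.8},{"translation":[0,0,0],"angular":[0,0,0],"hand":0.8}]'
python3 - <<'E'
from h import *
go((.538,.340,.134),5.4)
E
```

```text
clock: 9.55
position: [0.4956, -0.1323, 0.2336]
ee_rot: [0.004, -0.046, 0.999, -0.003]
contact_force: [1.2, -0.2, -0.8]
width: 0.0267
gripper_force: 39.7
clock: 10.38
position: [0.5266, 0.2376, 0.2294]
ee_rot: [0.0, -0.048, 0.999, -0.0]
contact_force: [0.8, 0.4, -1.9]
width: 0.0268
gripper_force: 39.7
clock: 11.22
position: [0.5377, 0.3397, 0.1493]
ee_rot: [-0.0, -0.047, 0.999, -0.0]
contact_force: [-0.7, 0.4, -2.3]
width: 0.0267
gripper_force: 39.8
t=11.2 pos [0.5377 0.3397 0.1493] yaw 5.41 tilt [-0.0001 -0.0002] w 0.0267 gf 39.8 F [-0.7  0.4 -2.3]
turn tool z (deg) 0.01
shift(mm) [-0.3  0.2 15.3] len 15.3
```

```bash
python3 -m handwheel '[{"translation":[0,0,0.006],"angular":[0,0,0],"hand":0.8},{"translation":[0,0,0.003],"angular":[0,0,0],"hand":0.8},{"translation":[0,0,0.002],"angular":[0,0,0],"hand":0.8},{"translation":[0,0,0.0015],"angular":[0,0,0],"hand":0.8},{"translation":[0,0,0.0015],"angular":[0,0,0],"hand":0.8},{"translation":[0,0,0.0005],"angular":[0,0,0],"hand":0.8},{"translation":[0,0,0],"angular":[0,0,0],"hand":0.8},{"translation":[0,0,0],"angular":[0,0,0],"hand":0.8}]'
python3 - <<'E'
from h import *
go((.538,.340,.134),5.4)
E
```

```text
clock: 11.88
position: [0.5376, 0.3404, 0.1344]
ee_rot: [0.0, -0.048, 0.999, 0.0]
contact_force: [-0.8, 0.4, -2.4]
width: 0.027
gripper_force: 39.9
t=11.9 pos [0.5376 0.3404 0.1344] yaw 5.46 tilt [0.0001 0.0001] w 0.0270 gf 39.9 F [-0.8  0.4 -2.4]
turn tool z (deg) 0.06
shift(mm) [-0.4 -0.4  0.4] len 0.7
```

```bash
python3 -m handwheel '[{"translation":[0,0,0.001],"angular":[0,0,0],"hand":0.8},{"translation":[0,0,0.0005],"angular":[0,0,0],"hand":0.8},{"translation":[0,0,0],"angular":[0,0,0],"hand":0.8},{"translation":[0,0,0],"angular":[0,0,0],"hand":0.8}]'
```

```text
clock: 12.22
position: [0.538, 0.3405, 0.134]
ee_rot: [0.001, -0.048, 0.999, 0.0]
contact_force: [-0.7, -0.8, 6.0]
width: 0.0267
gripper_force: 40.5
```

```bash
python3 -m handwheel '[{"translation":[0,0,0],"angular":[0,0,0],"hand":0.4},{"translation":[0,0,0],"angular":[0,0,0],"hand":0.4},{"translation":[0,0,0],"angular":[0,0,0],"hand":0.4},{"translation":[0,0,-0.02],"angular":[0,0,0],"hand":0.4},{"translation":[0,0,-0.03],"angular":[0,0,0],"hand":0.4},{"translation":[0,0,-0.015],"angular":[0,0,0],"hand":0.4}]'
python3 -m handwheel '[{"translation":[0.005,-0.0389,0],"angular":[0,0,0],"hand":0.4},{"translation":[0.005,-0.0389,0],"angular":[0,0,0],"hand":0.4},{"translation":[0.005,-0.0389,0],"angular":[0,0,0],"hand":0.4},{"translation":[0.005,-0.0389,0],"angular":[0,0,0],"hand":0.4},{"translation":[0.005,-0.0389,0],"angular":[0,0,0],"hand":0.4},{"translation":[0.005,-0.0389,0],"angular":[0,0,0],"hand":0.4},{"translation":[0.005,-0.0389,0],"angular":[0,0,0],"hand":0.4},{"translation":[0.005,-0.0389,0],"angular":[0,0,0],"hand":0.4},{"translation":[0.005,-0.0389,0],"angular":[0,0,0],"hand":0.4},{"translation":[0.005,-0.0389,0],"angular":[0,0,0],"hand":0.4}]'
python3 -m handwheel '[{"translation":[0.005,-0.0389,0],"angular":[0,0,0],"hand":0.4},{"translation":[0.005,-0.0389,0],"angular":[0,0,0],"hand":0.4},{"translation":[0,0,0.03],"angular":[0,0,0],"hand":0.4},{"translation":[0,0,0.03],"angular":[0,0,0],"hand":0.4},{"translation":[0,0,0],"angular":[0,0,0],"hand":0.4},{"translation":[0,0,0],"angular":[0,0,0],"hand":0.4},{"translation":[0,0,0],"angular":[0,0,0],"hand":0.4}]'
python3 - <<'E'
from h import *
go((.523,-.1295,.054),5.4)
s,a=snap("wrist","w3");go()
E
```

```text
clock: 12.72
position: [0.5384, 0.3408, 0.2]
ee_rot: [0.001, -0.048, 0.999, 0.001]
contact_force: [1.6, 1.2, 0.8]
width: 0.0511
gripper_force: 0.0
clock: 13.55
position: [0.5243, -0.0534, 0.1977]
ee_rot: [0.0, -0.048, 0.999, 0.0]
contact_force: [1.6, -0.0, 0.7]
width: 0.0511
gripper_force: 0.0
clock: 14.13
position: [0.523, -0.13, 0.1388]
ee_rot: [0.001, -0.048, 0.999, -0.0]
contact_force: [0.8, 0.1, 0.4]
width: 0.0511
gripper_force: 0.0
t=14.1 pos [ 0.523  -0.13    0.1388] yaw 5.48 tilt [ 0.0014 -0.0003] w 0.0511 gf 0.0 F [0.8 0.1 0.4]
turn tool z (deg) 0.08
shift(mm) [-0.1  0.5 84.8] len 84.8
t=14.2 pos [ 0.5235 -0.1301  0.1394] yaw 5.50 tilt [ 0.0028 -0.001 ] w 0.0511 gf 0.0 F [-1.  -0.6 -0.2]
```

View pics/w3.png

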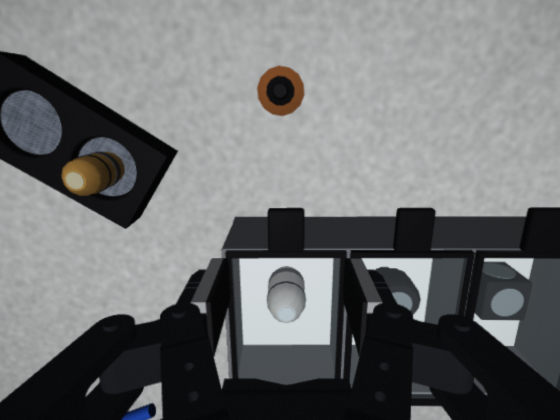

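Tab2 spans u = 267–305 with its outer end at v ≈ 209, centred on the fingers. The objective's nose is at (286,311).

Run:
```python
from h import *
W=cam("wrist",manip.get_state())
for n,p,z in[("tab2end",(286.5,209),.071),("tab1end",(415,209),.071),("casefrontR",(228,252),.066),("obj top",(286.5,313),.064),("vial",(281,91),.064)]:print(n,plane(W,p,z).round(4))
```

```text
tab2end [ 0.5162 -0.1306  0.071 ]
tab1end [ 0.5084 -0.0492  0.071 ]
casefrontR [ 0.5523 -0.1672  0.066 ]
obj top [ 0.5978 -0.1228  0.064 ]
vial [ 0.4453 -0.1407  0.064 ]
```

```bash
python3 -m handwheel '[{"translation":[0,0,0.03],"angular":[0,0,0],"hand":0.4},{"translation":[0,0,0.03],"angular":[0,0,0],"hand":0.4},{"translation":[0,0,0.016],"angular":[0,0,0],"hand":0.4},{"translation":[0,0,0.009],"angular":[0,0,0],"hand":0.4},{"translation":[0,0,0],"angular":[0,0,0],"hand":0.4},{"translation":[0,0,0],"angular":[0,0,0],"hand":0.85},{"translation":[0,0,0],"angular":[0,0,0],"hand":0.85},{"translation":[0,0,0],"angular":[0,0,0],"hand":0.85},{"translation":[0,0,0],"angular":[0,0,0],"hand":0.85}]' 30
python3 - <<'E'
from h import *
go((.523,-.1295,.054),5.4)
a=np.radians([0,5,12,20,30,40,50,60,70,80,90,98,104]);r=.147
print(np.c_[-np.diff(-r*np.cos(a)),-np.diff(r*np.sin(a))].round(4).tolist())
E
```

```text
clock: 14.93
position: [0.5237, -0.1304, 0.0545]
ee_rot: [0.002, -0.048, 0.999, -0.001]
contact_force: [1.1, 1.3, 3.8]
width: 0.0235
gripper_force: 31.1
t=14.9 pos [ 0.5237 -0.1304  0.0545] yaw 5.45 tilt [ 0.0039 -0.001 ] w 0.0235 gf 31.1 F [1.1 1.3 3.8]
turn tool z (deg) 0.05
shift(mm) [0.6 1.  0.5] len 1.3
[[-0.0006, -0.0128], [-0.0027, -0.0178], [-0.0057, -0.0197], [-0.0108, -0.0232], [-0.0147, -0.021], [-0.0181, -0.0181], [-0.021, -0.0147], [-0.0232, -0.0108], [-0.0248, -0.0066], [-0.0255, -0.0022], [-0.0205, 0.0014], [-0.0151, 0.0029]]
```

```bash
python3 -m handwheel '[{"translation":[-0.0006,0,-0.0128],"angular":[0,0,0],"hand":0.85},{"translation":[-0.0027,0,-0.0178],"angular":[0,0,0],"hand":0.85},{"translation":[-0.0057,0,-0.0197],"angular":[0,0,0],"hand":0.85},{"translation":[-0.0108,0,-0.0232],"angular":[0,0,0],"hand":0.85},{"translation":[-0.0147,0,-0.021],"angular":[0,0,0],"hand":0.85},{"translation":[-0.0181,0,-0.0181],"angular":[0,0,0],"hand":0.85},{"translation":[0,0,0],"angular":[0,0,0],"hand":0.85}]'
python3 - <<'E'
from h import *
go((.523,-.1295,.054),5.4)
snap("scene","s1")
E
```

```text
clock: 15.52
position: [0.5786, -0.125, 0.1692]
ee_rot: [0.004, -0.048, 0.999, -0.001]
contact_force: [-0.6, 0.5, 0.5]
width: 0.0231
gripper_force: 31.0
t=15.5 pos [ 0.5786 -0.125   0.1692] yaw 5.48 tilt [ 0.0077 -0.0009] w 0.0231 gf 31.0 F [-0.6  0.5  0.5]
turn tool z (deg) 0.08
shift(mm) [ 55.8   0.8 115.2] len 128.0
```

View pics/s1.png

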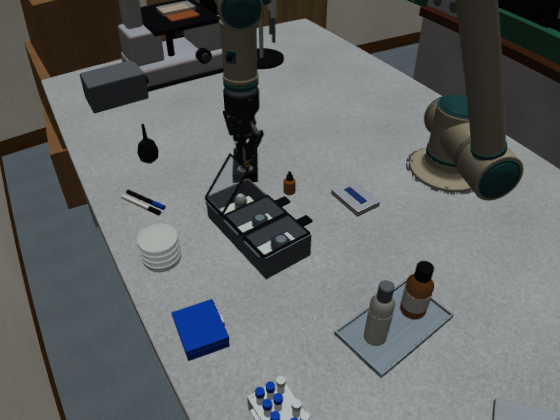

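The lid is swinging up in the grip, with its edge from (235,158) to (208,205). Both bottles stand upright on the tray. I'll carry on with the arc.

```bash
python3 -m handwheel '[{"translation":[-0.021,0,-0.0147],"angular":[0,0,0],"hand":0.85},{"translation":[-0.0232,0,-0.0108],"angular":[0,0,0],"hand":0.85},{"translation":[-0.0248,0,-0.0066],"angular":[0,0,0],"hand":0.85},{"translation":[-0.0255,0,-0.0022],"angular":[0,0,0],"hand":0.85},{"translation":[-0.0205,0,0.0014],"angular":[0,0,0],"hand":0.85},{"translation":[-0.0151,0,0.0029],"angular":[0,0,0],"hand":0.85},{"translation":[0,0,0],"angular":[0,0,0],"hand":0.85},{"translation":[0,0,0],"angular":[0,0,0],"hand":0.85}]'
python3 - <<'E'
from h import *
go((.523+.1825,-.1295+.0175,.054+.1426),5.4)
snap("scene","s2")
E
```

```text
clock: 16.23
position: [0.7044, -0.1127, 0.1953]
ee_rot: [0.0, -0.048, 0.999, -0.0]
contact_force: [1.1, 0.9, 4.4]
width: 0.0231
gripper_force: 34.2
t=16.2 pos [ 0.7044 -0.1127  0.1953] yaw 5.47 tilt [ 0.0008 -0.    ] w 0.0231 gf 34.2 F [1.1 0.9 4.4]
turn tool z (deg) 0.07
shift(mm) [-1.2  0.6 -1.3] len 1.9
```

```bash
python3 -m handwheel '[{"translation":[0,0,0],"angular":[0,0,0],"hand":0.4},{"translation":[0,0,0],"angular":[0,0,0],"hand":0.4},{"translation":[0,0,0],"angular":[0,0,0],"hand":0.4},{"translation":[0,0,-0.025],"angular":[0,0,0],"hand":0.4},{"translation":[0,0,-0.03],"angular":[0,0,0],"hand":0.4},{"translation":[0,0,-0.02],"angular":[0,0,0],"hand":0.4}]'
python3 - <<'E'
from h import *
go((.597,-.1245,.26),5.4)
print(manip.get_state()["qpos"].round(3))
snap("scene","s3")
E
```

```text
clock: 16.78
position: [0.7038, -0.1131, 0.2718]
ee_rot: [0.0, -0.047, 0.999, -0.0]
contact_force: [-0.1, -0.4, 1.9]
width: 0.0512
gripper_force: 0.0
t=16.8 pos [ 0.7038 -0.1131  0.2718] yaw 5.43 tilt [ 0.0004 -0.0004] w 0.0512 gf 0.0 F [-0.1 -0.4  1.9]
turn tool z (deg) 0.03
shift(mm) [107.4  -1.3  11.8] len 108.1
[-0.257  0.475  1.095 -0.     1.57  -1.922]
```

View pics/s3.png

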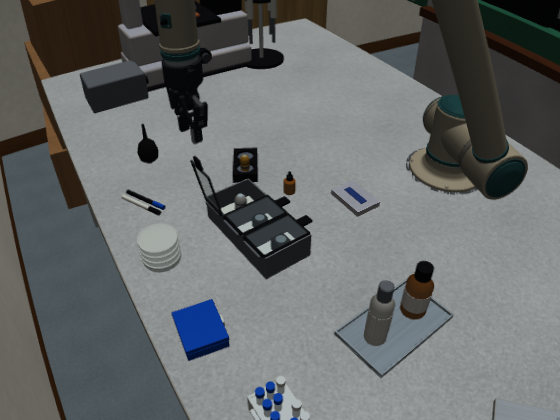

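The lid stands open past vertical, at (195,160)–(215,215), and the hand is clear. I'll turn 90° so the fingers close along the case's depth.

```bash
python3 -m handwheel '[{"translation":[0.036,0,0],"angular":[0,0,0],"hand":0.4},{"translation":[0.036,0,0],"angular":[0,0,0],"hand":0.4},{"translation":[0.0354,-0.0013,0],"angular":[0,0,0],"hand":0.4},{"translation":[0,0,0.006],"angular":[0,0,7],"hand":0.4},{"translation":[0,0,0.006],"angular":[0,0,7],"hand":0.4},{"translation":[0,0,0.006],"angular":[0,0,7],"hand":0.4},{"translation":[0,0,0.006],"angular":[0,0,7],"hand":0.4},{"translation":[0,0,0.006],"angular":[0,0,7],"hand":0.4},{"translation":[0,0,0.006],"angular":[0,0,7],"hand":0.4},{"translation":[0,0,0.006],"angular":[0,0,7],"hand":0.4}]'
python3 -m handwheel '[{"translation":[0,0,0.006],"angular":[0,0,7],"hand":0.4},{"translation":[0,0,0.006],"angular":[0,0,7],"hand":0.4},{"translation":[0,0,0.006],"angular":[0,0,7],"hand":0.4},{"translation":[0,0,0.006],"angular":[0,0,7],"hand":0.4},{"translation":[0,0,0.006],"angular":[0,0,7],"hand":0.47},{"translation":[0,0,0.006],"angular":[0,0,6],"hand":0.47},{"translation":[0,0,0.02],"angular":[0,0,0],"hand":0.47},{"translation":[0,0,0],"angular":[0,0,0],"hand":0.47},{"translation":[0,0,0],"angular":[0,0,0],"hand":0.47},{"translation":[0,0,0],"angular":[0,0,0],"hand":0.47}]'
python3 - <<'E'
from h import *
go((.597,-.1245,.17),-84.6)
snap("wrist","w4");go()
E
```

```text
clock: 17.67
position: [0.5964, -0.1243, 0.2274]
ee_rot: [-0.001, 0.374, 0.927, -0.0]
contact_force: [-0.3, 0.1, -0.6]
width: 0.0512
gripper_force: 0.0
clock: 18.5
position: [0.5972, -0.1244, 0.1726]
ee_rot: [-0.0, 0.673, 0.74, -0.0]
contact_force: [0.6, -0.3, 0.1]
width: 0.0453
gripper_force: 0.0
t=18.5 pos [ 0.5972 -0.1244  0.1726] yaw -84.54 tilt [-0. -0.] w 0.0453 gf 0.0 F [ 0.6 -0.3  0.1]
turn tool z (deg) 0.06
shift(mm) [-0.1 -0.2  2.6] len 2.7
t=18.6 pos [ 0.5976 -0.1245  0.1731] yaw -84.55 tilt [ 0.0011 -0.0004] w 0.0454 gf 0.0 F [ 0.2 -0.6 -0.3]
```

View pics/w4.png

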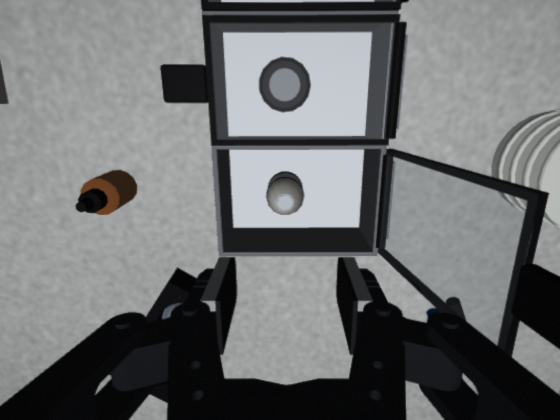

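The objective stands in the open compartment with its nose top at about (285,203) and its base at about (286,185). It lies between the fingertips, which are at 235 and 340.

Run:
```python
from h import *
W=cam("wrist",manip.get_state())
im=cv2.imread("pics/w4.png");c=im[165:222,258:315];g=cv2.cvtColor(c,cv2.COLOR_BGR2GRAY)
m=(g<185).astype(np.uint8)*255
cn=max(cv2.findContours(m,0,2)[0],key=cv2.contourArea);x,y,w,h=cv2.boundingRect(cn);print(x+258,y+165,w,h)
for n,p,z in[("nose",(285,203),.064),("nose",(285,206),.064),("barrelL",(x+258,195),.05),("barrelR",(x+258+w,195),.05),("backbottom",(285.5,y+165),.03)]:print(n,plane(W,p,z).round(4))
```

```text
265 171 40 44
nose [ 0.5979 -0.1244  0.064 ]
nose [ 0.5981 -0.1267  0.064 ]
barrelL [ 0.5818 -0.1235  0.05  ]
barrelR [ 0.6135 -0.1205  0.05  ]
backbottom [ 0.5966 -0.1068  0.03  ]
```

```bash
python3 -m handwheel '[{"translation":[0,0,0.03],"angular":[0,0,0],"hand":0.47},{"translation":[0,0,0.03],"angular":[0,0,0],"hand":0.47},{"translation":[0,0,0.03],"angular":[0,0,0],"hand":0.47},{"translation":[0,0,0.03],"angular":[0,0,0],"hand":0.47},{"translation":[0,0,0.015],"angular":[0,0,0],"hand":0.47},{"translation":[0,0,0.009],"angular":[0,0,0],"hand":0.47},{"translation":[0,0,0.004],"angular":[0,0,0],"hand":0.47},{"translation":[0,0,0],"angular":[0,0,0],"hand":0.47},{"translation":[0,0,0],"angular":[0,0,0],"hand":0.47}]' 30
python3 - <<'E'
from h import *
go((.5975,-.1245,.0235),-84.6)
E
```

```text
clock: 19.3
position: [0.5984, -0.1246, 0.0257]
ee_rot: [0.001, 0.673, 0.74, 0.001]
contact_force: [0.2, -0.4, 0.8]
width: 0.045
gripper_force: 0.0
t=19.3 pos [ 0.5984 -0.1246  0.0257] yaw -84.54 tilt [ 0.0025 -0.0007] w 0.0450 gf 0.0 F [ 0.2 -0.4  0.8]
turn tool z (deg) 0.06
shift(mm) [ 0.2 -0.9  2.2] len 2.4
```

```bash
python3 -m handwheel '[{"translation":[0,0,0.0015],"angular":[0,0,0],"hand":0.47},{"translation":[0,0,0],"angular":[0,0,0],"hand":0.8},{"translation":[0,0,0],"angular":[0,0,0],"hand":0.8},{"translation":[0,0,0],"angular":[0,0,0],"hand":0.8},{"translation":[0,0,0],"angular":[0,0,0],"hand":0.8}]' 30
python3 - <<'E'
from h import *
go((.5975,-.1245,.0235),-84.6)
E
python3 -m handwheel '[{"translation":[0,0,-0.008],"angular":[0,0,0],"hand":0.8},{"translation":[0,0,-0.02],"angular":[0,0,0],"hand":0.8},{"translation":[0,0,-0.03],"angular":[0,0,0],"hand":0.8},{"translation":[0,0,-0.03],"angular":[0,0,0],"hand":0.8},{"translation":[0,0,-0.02],"angular":[0,0,0],"hand":0.8},{"translation":[0,0,-0.008],"angular":[0,0,0],"hand":0.8},{"translation":[0,0,0],"angular":[0,0,0],"hand":0.8}]'
python3 - <<'E'
from h import *
go((.4838,-.3188,.1395),-84.6)
E
```

```text
clock: 19.72
position: [0.5977, -0.1245, 0.0241]
ee_rot: [0.001, 0.673, 0.74, 0.0]
contact_force: [-1.3, 0.2, 6.8]
width: 0.0291
gripper_force: 29.8
t=19.7 pos [ 0.5977 -0.1245  0.0241] yaw -84.54 tilt [ 0.0014 -0.0006] w 0.0291 gf 29.8 F [-1.3  0.2  6.8]
turn tool z (deg) 0.06
shift(mm) [-0.  -0.2  0.6] len 0.7
clock: 20.3
position: [0.5986, -0.1246, 0.1413]
ee_rot: [0.002, 0.673, 0.74, 0.001]
contact_force: [-0.5, 0.1, -0.9]
width: 0.0288
gripper_force: 30.0
t=20.3 pos [ 0.5986 -0.1246  0.1413] yaw -84.55 tilt [ 0.0047 -0.0014] w 0.0288 gf 30.0 F [-0.5  0.1 -0.9]
turn tool z (deg) 0.05
shift(mm) [-182.5 -132.6    1.8] len 225.6
```

```bash
python3 -m handwheel '[{"translation":[-0.0125,-0.0096,0],"angular":[0,0,0],"hand":0.8},{"translation":[-0.025,-0.018,0],"angular":[0,0,0],"hand":0.8},{"translation":[-0.03,-0.022,0],"angular":[0,0,0],"hand":0.8},{"translation":[-0.03,-0.022,0],"angular":[0,0,0],"hand":0.8},{"translation":[-0.03,-0.022,0],"angular":[0,0,0],"hand":0.8},{"translation":[-0.03,-0.022,0],"angular":[0,0,0],"hand":0.8},{"translation":[-0.02,-0.013,0],"angular":[0,0,0],"hand":0.8},{"translation":[-0.005,-0.004,0.01],"angular":[0,0,0],"hand":0.8},{"translation":[0,0,0.01],"angular":[0,0,0],"hand":0.8},{"translation":[0,0,0],"angular":[0,0,0],"hand":0.8}]'
python3 -m handwheel '[{"translation":[0,0,0.008],"angular":[0,0,0],"hand":0.8},{"translation":[0,0,0],"angular":[0,0,0],"hand":0.8},{"translation":[0,0,0],"angular":[0,0,0],"hand":0.8},{"translation":[0,0,0],"angular":[0,0,0],"hand":0.8}]'
python3 - <<'E'
from h import *
go((.4838,-.3188,.045),-84.6)
snap("wrist","w5")
snap("top","top2")
E
```

```text
clock: 21.13
position: [0.4806, -0.3163, 0.115]
ee_rot: [-0.004, 0.673, 0.74, 0.0]
contact_force: [-0.6, 0.4, -1.3]
width: 0.0295
gripper_force: 30.0
clock: 21.47
position: [0.4832, -0.3176, 0.1109]
ee_rot: [0.0, 0.672, 0.74, 0.0]
contact_force: [-0.3, -0.4, -1.3]
width: 0.0291
gripper_force: 30.0
t=21.5 pos [ 0.4832 -0.3176  0.1109] yaw -84.46 tilt [0.0002 0.0001] w 0.0291 gf 30.0 F [-0.3 -0.4 -1.3]
turn tool z (deg) 0.14
shift(mm) [-1.2  0.5 65.9] len 65.9
```

View pics/w5.png

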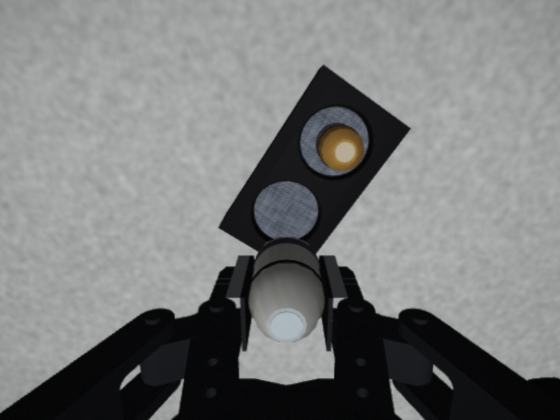

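The objective is held straight at u ≈ 286, directly over the empty well, whose floor is centred near (286,211). The brass objective is at (343,150).

Run:
```python
from h import *
W=cam("wrist",manip.get_state())
im=cv2.imread("pics/w5.png");g=im[170:250,235:335].max(2)
m=((g>60)).astype(np.uint8)*255
n,l,st,ce=cv2.connectedComponentsWithStats(m);i=l[30,50];print(st[i]+[235,170,0,0,0])
cn=cv2.findContours((l==i).astype(np.uint8),0,1)[0][0][:,0]+[235,170]
k=cn[cn[:,1]<228]  # drop the part hidden by the objective
P=np.array([plane(W,p,.02)[:2] for p in k.astype(float)])
A=np.c_[2*P,np.ones(len(P))];s=np.linalg.lstsq(A,(P**2).sum(1),rcond=None)[0];print("circle",s[:2],"r",np.sqrt(s[2]+s[:2]@s[:2]))
print("side v extremes",plane(W,(k[:,0].min(),212),.02),plane(W,(k[:,0].max()+1,212),.02),"top",plane(W,(286,k[:,1].min()),.02),plane(W,(286,k[:,1].min()),.028))
T=cam("top");t=cv2.imread("pics/top0.png")
g=t[:,:,0].astype(int);c=t[225:262,403:425];mm=(c.max(2)>70).astype(np.uint8)
n,l,st,ce=cv2.connectedComponentsWithStats(mm);j=1+np.argmax([abs(np.hypot(*(ce[q]-[10,20])))<6 for q in range(1,n)]);print(st[j],ce[j]+[403,225],plane(T,ce[j]+[403,225],.02))
```

```text
[ 254  181   64   58 2948]
circle [ 0.48403631 -0.31885268] r 0.02236038954345255
side v extremes [ 0.46169565 -0.32133346  0.02      ] [ 0.50699912 -0.31701751  0.02      ] top [ 0.48219605 -0.29668064  0.02      ] [ 0.48200953 -0.29478962  0.028     ]
[  1  11  17  18 155] [412.07741935 244.63870968] [ 0.48294213 -0.31941321  0.02      ]
```

```bash
python3 -m handwheel '[{"translation":[-0.0012,0.0007,0.02],"angular":[0,0,0],"hand":0.8},{"translation":[0,0,0.025],"angular":[0,0,0],"hand":0.8},{"translation":[0,0,0.014],"angular":[0,0,0],"hand":0.8},{"translation":[0,0,0.008],"angular":[0,0,0],"hand":0.8},{"translation":[0,0,0.004],"angular":[0,0,0],"hand":0.8},{"translation":[0,0,0.002],"angular":[0,0,0],"hand":0.8},{"translation":[0,0,0],"angular":[0,0,0],"hand":0.8},{"translation":[0,0,0],"angular":[0,0,0],"hand":0.8}]'
python3 - <<'E'
from h import *
go((.484,-.3188,.0321),-84.6)
E
```

```text
clock: 22.23
position: [0.4841, -0.3201, 0.0388]
ee_rot: [0.001, 0.673, 0.74, 0.0]
contact_force: [-0.1, 0.6, -0.6]
width: 0.029
gripper_force: 30.0
t=22.2 pos [ 0.4841 -0.3201  0.0388] yaw -84.55 tilt [ 0.0015 -0.0012] w 0.0290 gf 30.0 F [-0.1  0.6 -0.6]
turn tool z (deg) 0.05
shift(mm) [1.3 0.1 6.7] len 6.8
```

```bash
python3 -m handwheel '[{"translation":[0.001,0,0.002],"angular":[0,0,0],"hand":0.8},{"translation":[0,0,0.0015],"angular":[0,0,0],"hand":0.8},{"translation":[0,0,0.001],"angular":[0,0,0],"hand":0.8},{"translation":[0,0,0],"angular":[0,0,0],"hand":0.8},{"translation":[0,0,0],"angular":[0,0,0],"hand":0.8}]'
python3 -m handwheel '[{"translation":[0,0,0.001],"angular":[0,0,0],"hand":0.8},{"translation":[0,0,0],"angular":[0,0,0],"hand":0.8}]'
```

```text
clock: 22.65
position: [0.4833, -0.3186, 0.0334]
ee_rot: [0.0, 0.673, 0.74, 0.0]
contact_force: [0.2, 0.2, -1.4]
width: 0.0292
gripper_force: 30.0
clock: 22.82
position: [0.4833, -0.3186, 0.0323]
ee_rot: [-0.0, 0.673, 0.74, 0.0]
contact_force: [0.6, 0.6, -1.7]
width: 0.0293
gripper_force: 30.0
```

```bash
python3 -m handwheel '[{"translation":[0,0,0.0007],"angular":[0,0,0],"hand":0.8},{"translation":[0,0,0],"angular":[0,0,0],"hand":0.8},{"translation":[0,0,0],"angular":[0,0,0],"hand":0.8}]'
python3 -m handwheel '[{"translation":[0,0,0.0005],"angular":[0,0,0],"hand":0.8},{"translation":[0,0,0],"angular":[0,0,0],"hand":0.8},{"translation":[0,0,0],"angular":[0,0,0],"hand":0.8}]'
```

```text
clock: 23.07
position: [0.4833, -0.3186, 0.0322]
ee_rot: [0.0, 0.673, 0.74, 0.0]
contact_force: [-1.6, -0.2, 4.4]
width: 0.0292
gripper_force: 30.4
clock: 23.32
position: [0.4833, -0.3186, 0.0322]
ee_rot: [0.0, 0.673, 0.74, 0.0]
contact_force: [-1.9, 1.2, 7.4]
width: 0.0293
gripper_force: 30.8
```

```bash
python3 -m handwheel '[{"translation":[0,0,-0.0005],"angular":[0,0,0],"hand":0.7},{"translation":[0,0,0],"angular":[0,0,0],"hand":0.6},{"translation":[0,0,0],"angular":[0,0,0],"hand":0.5},{"translation":[0,0,0],"angular":[0,0,0],"hand":0.46},{"translation":[0,0,0],"angular":[0,0,0],"hand":0.46},{"translation":[0,0,-0.01],"angular":[0,0,0],"hand":0.46},{"translation":[0,0,-0.025],"angular":[0,0,0],"hand":0.46},{"translation":[0,0,-0.03],"angular":[0,0,0],"hand":0.46},{"translation":[0,0,-0.02],"angular":[0,0,-7],"hand":0.4},{"translation":[0,0,-0.02],"angular":[0,0,-7],"hand":0.4}]'
python3 -m handwheel '[{"translation":[0,0,-0.02],"angular":[0,0,-7],"hand":0.4},{"translation":[0,0,-0.02],"angular":[0,0,-7],"hand":0.4},{"translation":[0,0,-0.02],"angular":[0,0,-7],"hand":0.4},{"translation":[0,0,-0.02],"angular":[0,0,-7],"hand":0.4},{"translation":[0,0,-0.02],"angular":[0,0,-7],"hand":0.4},{"translation":[0,0,-0.02],"angular":[0,0,-7],"hand":0.4},{"translation":[0,0,-0.013],"angular":[0,0,-7],"hand":0.4},{"translation":[0,0,0],"angular":[0,0,-7],"hand":0.4},{"translation":[0,0,0],"angular":[0,0,-7],"hand":0.4},{"translation":[0,0,0],"angular":[0,0,-7],"hand":0.4}]'
python3 -m handwheel '[{"translation":[0,0,0],"angular":[0,0,-6],"hand":0.4},{"translation":[0,0,0],"angular":[0,0,0],"hand":0.4},{"translation":[0,0,0],"angular":[0,0,0],"hand":0.4}]'
python3 - <<'E'
from h import *
go((.7044,-.1127,.27),5.45)
snap("top","top3");snap("wrist","w6")
t=cv2.imread("pics/top3.png");w=cv2.imread("pics/w6.png")
a=cv2.resize(t[155:285,305:445],(560,520),interpolation=cv2.INTER_CUBIC)
cv2.imwrite("pics/c6.png",a)
E
```

```text
clock: 24.15
position: [0.4837, -0.3189, 0.1389]
ee_rot: [0.001, 0.575, 0.818, -0.0]
contact_force: [-0.2, 0.8, 0.1]
width: 0.051
gripper_force: 0.0
clock: 24.98
position: [0.4833, -0.3186, 0.2709]
ee_rot: [0.001, 0.002, 1.0, -0.0]
contact_force: [0.6, -0.3, 0.1]
width: 0.0514
gripper_force: 0.0
clock: 25.23
position: [0.4832, -0.3186, 0.2702]
ee_rot: [0.0, -0.046, 0.999, -0.0]
contact_force: [0.6, -0.3, 0.1]
width: 0.0511
gripper_force: 0.0
t=25.2 pos [ 0.4832 -0.3186  0.2702] yaw 5.30 tilt [ 0.0004 -0.0003] w 0.0511 gf 0.0 F [ 0.6 -0.3  0.1]
turn tool z (deg) -0.15
shift(mm) [-2.397e+02  1.839e+02  2.000e-01] len 302.2
```

View pics/w6.png

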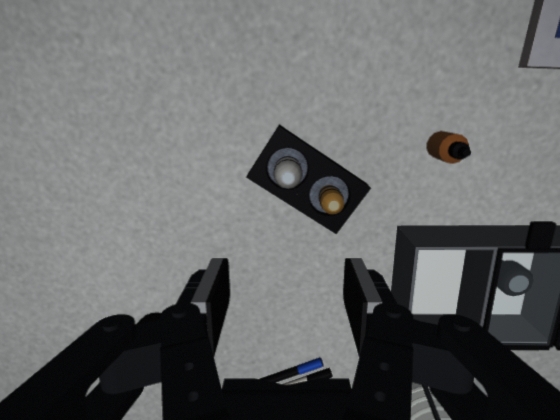

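The silver objective stands upright in the well at (288,170), beside the brass one at (332,200). Next I'll go back to the lid tab.

```bash
python3 -m handwheel '[{"translation":[-0.03,0.023,0],"angular":[0,0,0],"hand":0.4},{"translation":[-0.03,0.023,0],"angular":[0,0,0],"hand":0.4},{"translation":[-0.03,0.023,0],"angular":[0,0,0],"hand":0.4},{"translation":[-0.03,0.023,0],"angular":[0,0,0],"hand":0.4},{"translation":[-0.03,0.023,0],"angular":[0,0,0],"hand":0.4},{"translation":[-0.03,0.023,0],"angular":[0,0,0],"hand":0.4},{"translation":[-0.03,0.023,0],"angular":[0,0,0],"hand":0.4},{"translation":[-0.0297,0.0229,0],"angular":[0,0,0],"hand":0.4},{"translation":[0,0,0],"angular":[0,0,0],"hand":0.4},{"translation":[0,0,0],"angular":[0,0,0],"hand":0.4}]'
python3 -m handwheel '[{"translation":[0,0,0],"angular":[0,0,0],"hand":0.4},{"translation":[0,0,0],"angular":[0,0,0],"hand":0.4}]'
python3 - <<'E'
from h import *
go((.7044,-.1127,.1953),5.45)
snap("wrist","w7")
E
```

```text
clock: 26.17
position: [0.7054, -0.111, 0.2686]
ee_rot: [-0.001, -0.049, 0.999, 0.0]
contact_force: [0.2, -0.6, 0.6]
width: 0.0513
gripper_force: 0.0
clock: 26.33
position: [0.7036, -0.1138, 0.2698]
ee_rot: [-0.0, -0.047, 0.999, -0.0]
contact_force: [-0.2, -0.5, 1.1]
width: 0.0509
gripper_force: 0.0
t=26.3 pos [ 0.7036 -0.1138  0.2698] yaw 5.36 tilt [-0.0006 -0.0005] w 0.0509 gf 0.0 F [-0.2 -0.5  1.1]
turn tool z (deg) -0.09
shift(mm) [-0.9  1.  74.5] len 74.5
```

View pics/w7.png

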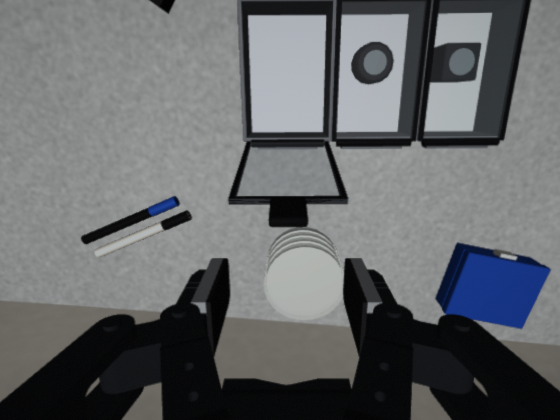

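The open lid shows its tab at u = 269–307, v = 203–226, laterally centred between the fingers.

Run:
```python
from h import *
W=cam("wrist",manip.get_state())
e,v=ray(W,(288,226));d,u=ray(W,(288,203))
hx=np.array([.5997+.062*.9955,-.0383+.062*.094]);ux=np.array([.9955,.094])
for E,V,r in((e,v,.154),(d,u,.124)):
    ts=np.linspace(.05,.6,5501);P=E+ts[:,None]*V
    rel=np.c_[(P[:,:2]-hx)@ux,P[:,2]-.066];rr=np.hypot(*rel.T)
    i=np.where((np.diff(np.sign(rr-r))!=0))[0][:1]
    for j in i:print(P[j].round(4),"lid deg",180-np.degrees(np.arctan2(rel[j,1],rel[j,0])))
print((np.arange(0)))
a=np.radians([104,98,90,80,70,60,50,40,30,20,12,6,2,-1]);r=.147
print(np.c_[-np.diff(-r*np.cos(a)),-np.diff(r*np.sin(a))].round(4).tolist())
```

```text
[ 0.702  -0.1131  0.2165] lid deg 102.28484539451642
[ 0.6964 -0.1135  0.187 ] lid deg 102.66248106051255
[]
[[0.0151, -0.0029], [0.0205, -0.0014], [0.0255, 0.0022], [0.0248, 0.0066], [0.0232, 0.0108], [0.021, 0.0147], [0.0181, 0.0181], [0.0147, 0.021], [0.0108, 0.0232], [0.0057, 0.0197], [0.0024, 0.0152], [0.0007, 0.0102], [0.0001, 0.0077]]
```

```bash
python3 -m handwheel '[{"translation":[0,0,0.025],"angular":[0,0,0],"hand":0.4},{"translation":[0,0.001,0.025],"angular":[0,0,0],"hand":0.4},{"translation":[0,0,0.015],"angular":[0,0,0],"hand":0.4},{"translation":[0,0,0.009],"angular":[0,0,0],"hand":0.4},{"translation":[0,0,0],"angular":[0,0,0],"hand":0.4},{"translation":[0,0,0],"angular":[0,0,0],"hand":0.85},{"translation":[0,0,0],"angular":[0,0,0],"hand":0.85},{"translation":[0,0,0],"angular":[0,0,0],"hand":0.85},{"translation":[0,0,0],"angular":[0,0,0],"hand":0.85}]' 30
python3 -m handwheel '[{"translation":[0.0151,0,-0.0029],"angular":[0,0,0],"hand":0.85},{"translation":[0.0205,0,-0.0014],"angular":[0,0,0],"hand":0.85},{"translation":[0.0255,0,0.0022],"angular":[0,0,0],"hand":0.85},{"translation":[0.0248,0,0.0066],"angular":[0,0,0],"hand":0.85},{"translation":[0.0232,0,0.0108],"angular":[0,0,0],"hand":0.85},{"translation":[0.021,0,0.0147],"angular":[0,0,0],"hand":0.85},{"translation":[0,0,0],"angular":[0,0,0],"hand":0.85}]' 30
python3 - <<'E'
from h import *
go((.5786,-.125,.1692),5.45)
E
```

```text
clock: 27.13
position: [0.7053, -0.1126, 0.1976]
ee_rot: [0.002, -0.047, 0.999, -0.001]
contact_force: [1.1, -1.0, 3.5]
width: 0.023
gripper_force: 30.1
clock: 27.72
position: [0.571, -0.1256, 0.1647]
ee_rot: [-0.002, -0.047, 0.999, -0.001]
contact_force: [-2.2, -3.0, 3.7]
width: 0.0227
gripper_force: 32.9
t=27.7 pos [ 0.571  -0.1256  0.1647] yaw 5.45 tilt [-0.0031 -0.0029] w 0.0227 gf 32.9 F [-2.2 -3.   3.7]
turn tool z (deg) -0.0
shift(mm) [-7.7 -0.1 -4.5] len 8.9
```

```bash
python3 -m handwheel '[{"translation":[0.0181,0,0.0181],"angular":[0,0,0],"hand":0.85},{"translation":[0.0147,0,0.021],"angular":[0,0,0],"hand":0.85},{"translation":[0.0108,0,0.0232],"angular":[0,0,0],"hand":0.85},{"translation":[0.0057,0,0.0197],"angular":[0,0,0],"hand":0.85},{"translation":[0.0024,0,0.0152],"angular":[0,0,0],"hand":0.85},{"translation":[0.0007,0,0.01],"angular":[0,0,0],"hand":0.85},{"translation":[0,0,0.004],"angular":[0,0,0],"hand":0.85},{"translation":[0,0,0],"angular":[0,0,0],"hand":0.85},{"translation":[0,0,0],"angular":[0,0,0],"hand":0.85}]' 30
python3 - <<'E'
from h import *
go((.5237,-.1304,.0545),5.45)
E
```

```text
clock: 28.47
position: [0.5219, -0.1304, 0.0568]
ee_rot: [-0.001, -0.048, 0.999, -0.001]
contact_force: [-6.3, -3.8, 14.1]
width: 0.0228
gripper_force: 34.5
t=28.5 pos [ 0.5219 -0.1304  0.0568] yaw 5.53 tilt [-0.0017 -0.0024] w 0.0228 gf 34.5 F [-6.3 -3.8 14.1]
turn tool z (deg) 0.08
shift(mm) [-1.8 -0.2  2.3] len 3.0
```

```bash
python3 -m handwheel '[{"translation":[0,0,0],"angular":[0,0,0],"hand":0.4},{"translation":[0,0,0],"angular":[0,0,0],"hand":0.4},{"translation":[0,0,0],"angular":[0,0,0],"hand":0.4},{"translation":[0,0,0],"angular":[0,0,0],"hand":0.4},{"translation":[0,0,-0.025],"angular":[0,0,0],"hand":0.4},{"translation":[0,0,-0.04],"angular":[0,0,0],"hand":0.4},{"translation":[0,0,-0.04],"angular":[0,0,0],"hand":0.4},{"translation":[0,0,-0.04],"angular":[0,0,0],"hand":0.4}]'
python3 - <<'E'
from h import *
go((.5375,.3405,.2),5.45)
snap("wrist","w8")
E
python3 -m handwheel '[{"translation":[-0.005,0.0389,0],"angular":[0,0,0],"hand":0.4},{"translation":[-0.005,0.0389,0],"angular":[0,0,0],"hand":0.4},{"translation":[-0.005,0.0389,0],"angular":[0,0,0],"hand":0.4},{"translation":[-0.005,0.0389,0],"angular":[0,0,0],"hand":0.4},{"translation":[-0.005,0.0389,0],"angular":[0,0,0],"hand":0.4},{"translation":[-0.005,0.0389,0],"angular":[0,0,0],"hand":0.4},{"translation":[-0.005,0.0389,0],"angular":[0,0,0],"hand":0.4},{"translation":[-0.005,0.0389,0],"angular":[0,0,0],"hand":0.4},{"translation":[-0.005,0.0389,0],"angular":[0,0,0],"hand":0.4},{"translation":[-0.005,0.0389,0],"angular":[0,0,0],"hand":0.4}]'
python3 -m handwheel '[{"translation":[-0.005,0.0389,0],"angular":[0,0,0],"hand":0.4},{"translation":[-0.005,0.0389,0],"angular":[0,0,0],"hand":0.4},{"translation":[0,0,0],"angular":[0,0,0],"hand":0.4},{"translation":[0,0,0],"angular":[0,0,0],"hand":0.4},{"translation":[0,0,0],"angular":[0,0,0],"hand":0.4},{"translation":[0,0,0],"angular":[0,0,0],"hand":0.4}]'
python3 - <<'E'
from h import *
go((.5378,.3405,.134),5.45)
snap("top","top4")
for n in("top0","top4"):
    t=cv2.imread(f"pics/{n}.png");cv2.imwrite(f"pics/{n}c.png",cv2.resize(t[160:275,230:440],None,fx=3.8,fy=2.6))
cv2.imwrite("pics/c7.png",np.vstack([cv2.imread("pics/top0c.png"),cv2.imread("pics/top4c.png")]))
E
```

```text
clock: 29.13
position: [0.5223, -0.1286, 0.2005]
ee_rot: [-0.001, -0.048, 0.999, 0.001]
contact_force: [1.3, -0.5, -0.7]
width: 0.0511
gripper_force: 0.0
t=29.1 pos [ 0.5223 -0.1286  0.2005] yaw 5.47 tilt [-0.0015  0.001 ] w 0.0511 gf 0.0 F [ 1.3 -0.5 -0.7]
turn tool z (deg) 0.02
shift(mm) [-59.7 465.6   0.5] len 469.4
clock: 30.02
position: [0.5351, 0.2651, 0.199]
ee_rot: [-0.0, -0.048, 0.999, 0.0]
contact_force: [1.2, 0.6, 0.5]
width: 0.0514
gripper_force: 0.0
clock: 30.52
position: [0.5379, 0.34, 0.1991]
ee_rot: [-0.0, -0.047, 0.999, -0.0]
contact_force: [0.0, -0.4, 0.3]
width: 0.051
gripper_force: 0.0
t=30.5 pos [0.5379 0.34   0.1991] yaw 5.40 tilt [-0.0008 -0.001 ] w 0.0510 gf 0.0 F [ 0.  -0.4  0.3]
turn tool z (deg) -0.05
shift(mm) [ 0.1  0.5 65.1] len 65.1
```

View pics/c7.png

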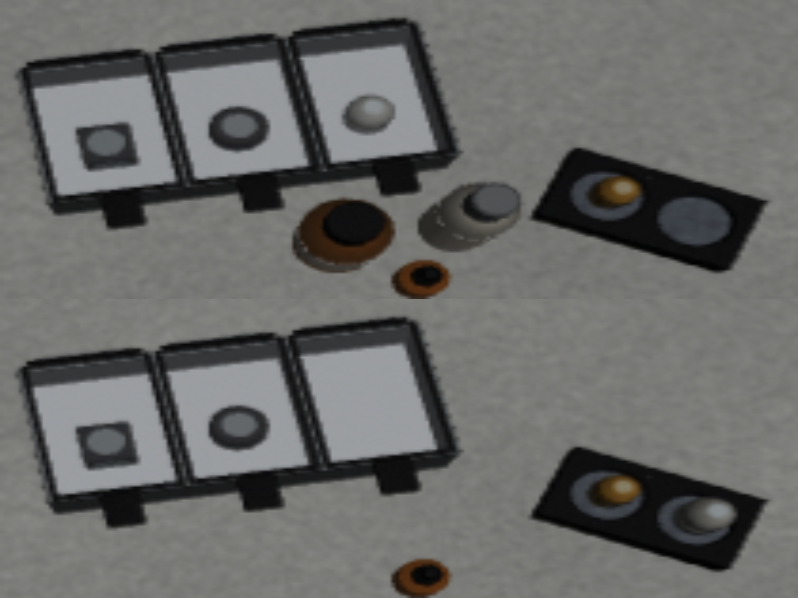

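The lid is shut, since its tab pixels match the starting image, and the objective stands in its well. That picture was my 15th, one over the limit of 14, so I'll check everything else numerically. Next is the slim bottle.

```bash
python3 -m handwheel '[{"translation":[0,0,0.02],"angular":[0,0,0],"hand":0.4},{"translation":[0,0,0.02],"angular":[0,0,0],"hand":0.4},{"translation":[0,0,0.016],"angular":[0,0,0],"hand":0.4},{"translation":[0,0,0.008],"angular":[0,0,0],"hand":0.4},{"translation":[0,0,0],"angular":[0,0,0],"hand":0.4},{"translation":[0,0,0],"angular":[0,0,0],"hand":0.8},{"translation":[0,0,0],"angular":[0,0,0],"hand":0.8},{"translation":[0,0,0],"angular":[0,0,0],"hand":0.8},{"translation":[0,0,0],"angular":[0,0,0],"hand":0.8}]' 40
python3 - <<'E'
from h import *
go((.5378,.3405,.134),5.45)
E
python3 -m handwheel '[{"translation":[0,0,-0.008],"angular":[0,0,0],"hand":0.8},{"translation":[0,0,-0.02],"angular":[0,0,0],"hand":0.8},{"translation":[0,0,-0.028],"angular":[0,0,0],"hand":0.8},{"translation":[0,0,-0.028],"angular":[0,0,0],"hand":0.8},{"translation":[0,-0.012,-0.016],"angular":[0,0,0],"hand":0.8},{"translation":[0.0068,-0.028,0],"angular":[0,0,0],"hand":0.8}]'
python3 -m handwheel '[{"translation":[0.0068,-0.036,0],"angular":[0,0,0],"hand":0.8},{"translation":[0.0068,-0.036,0],"angular":[0,0,0],"hand":0.8},{"translation":[0.0068,-0.036,0],"angular":[0,0,0],"hand":0.8},{"translation":[0.0068,-0.036,0],"angular":[0,0,0],"hand":0.8},{"translation":[0.0068,-0.036,0],"angular":[0,0,0],"hand":0.8},{"translation":[0.0068,-0.036,0],"angular":[0,0,0],"hand":0.8},{"translation":[0.0068,-0.036,0],"angular":[0,0,0],"hand":0.8},{"translation":[0.0068,-0.036,0],"angular":[0,0,0],"hand":0.8},{"translation":[0.0068,-0.036,0],"angular":[0,0,0],"hand":0.8},{"translation":[0.0068,-0.036,0],"angular":[0,0,0],"hand":0.8}]'
python3 -m handwheel '[{"translation":[0.0068,-0.036,0],"angular":[0,0,0],"hand":0.8},{"translation":[0.0068,-0.036,0],"angular":[0,0,0],"hand":0.8},{"translation":[0.0068,-0.02,0],"angular":[0,0,0],"hand":0.8},{"translation":[0,-0.011,0],"angular":[0,0,0],"hand":0.8},{"translation":[0,0,0],"angular":[0,0,0],"hand":0.8},{"translation":[0,0,0],"angular":[0,0,0],"hand":0.8},{"translation":[0,0,0],"angular":[0,0,0],"hand":0.8},{"translation":[0,0,0],"angular":[0,0,0],"hand":0.8},{"translation":[0,0,0],"angular":[0,0,0],"hand":0.8}]'
python3 - <<'E'
from h import *
go((.4912,-.1697,.130),5.45)
E
```

```text
clock: 31.32
position: [0.5389, 0.3414, 0.137]
ee_rot: [0.001, -0.048, 0.999, 0.0]
contact_force: [-0.1, -1.5, 2.1]
width: 0.0266
gripper_force: 39.8
t=31.3 pos [0.5389 0.3414 0.137 ] yaw 5.45 tilt [0.0025 0.0009] w 0.0266 gf 39.8 F [-0.1 -1.5  2.1]
turn tool z (deg) 0.0
shift(mm) [ 1.2 -0.8  3. ] len 3.3
clock: 31.82
position: [0.5382, 0.3045, 0.2407]
ee_rot: [0.005, -0.049, 0.999, 0.003]
contact_force: [0.7, -1.0, -1.7]
width: 0.0265
gripper_force: 39.7
clock: 32.65
position: [0.5011, -0.0655, 0.2363]
ee_rot: [0.0, -0.048, 0.999, 0.0]
contact_force: [0.8, 0.3, -2.0]
width: 0.0263
gripper_force: 39.7
clock: 33.4
position: [0.4912, -0.167, 0.2356]
ee_rot: [0.0, -0.049, 0.999, 0.0]
contact_force: [-0.4, 0.7, -1.3]
width: 0.0266
gripper_force: 39.8
t=33.4 pos [ 0.4912 -0.167   0.2356] yaw 5.57 tilt [0.0001 0.0006] w 0.0266 gf 39.8 F [-0.4  0.7 -1.3]
turn tool z (deg) 0.12
shift(mm) [  0.3  -2.6 105.6] len 105.6
```

```bash
python3 -m handwheel '[{"translation":[0,-0.0025,0.02],"angular":[0,0,0],"hand":0.8},{"translation":[0,0,0.03],"angular":[0,0,0],"hand":0.8},{"translation":[0,0,0.025],"angular":[0,0,0],"hand":0.8},{"translation":[0,0,0.013],"angular":[0,0,0],"hand":0.8},{"translation":[0,0,0.007],"angular":[0,0,0],"hand":0.8},{"translation":[0,0,0.003],"angular":[0,0,0],"hand":0.8},{"translation":[0,0,0],"angular":[0,0,0],"hand":0.8},{"translation":[0,0,0],"angular":[0,0,0],"hand":0.8},{"translation":[0,0,0],"angular":[0,0,0],"hand":0.8}]'
python3 - <<'E'
from h import *
go((.491,-.1695,.131),5.45)
E
```

```text
clock: 34.15
position: [0.4923, -0.1713, 0.1387]
ee_rot: [0.001, -0.048, 0.999, -0.001]
contact_force: [-0.3, -0.1, -1.3]
width: 0.0266
gripper_force: 39.8
t=34.1 pos [ 0.4923 -0.1713  0.1387] yaw 5.47 tilt [ 0.0024 -0.0011] w 0.0266 gf 39.8 F [-0.3 -0.1 -1.3]
turn tool z (deg) 0.02
shift(mm) [1.1 1.9 7.7] len 8.0
```

```bash
python3 -m handwheel '[{"translation":[0,0,0.003],"angular":[0,0,0],"hand":0.8},{"translation":[0,0,0.001],"angular":[0,0,0],"hand":0.8},{"translation":[0,0,0],"angular":[0,0,0],"hand":0.8},{"translation":[0,0,0],"angular":[0,0,0],"hand":0.8},{"translation":[0,0,0],"angular":[0,0,0],"hand":0.8}]'
python3 - <<'E'
from h import *
go((.491,-.1695,.131),5.45)
E
```

```text
clock: 34.57
position: [0.4913, -0.171, 0.1336]
ee_rot: [0.0, -0.047, 0.999, 0.0]
contact_force: [0.3, 0.4, -1.3]
width: 0.0267
gripper_force: 39.8
t=34.6 pos [ 0.4913 -0.171   0.1336] yaw 5.44 tilt [0.0002 0.    ] w 0.0267 gf 39.8 F [ 0.3  0.4 -1.3]
turn tool z (deg) -0.01
shift(mm) [0.2 1.6 2.6] len 3.0
```

```bash
python3 -m handwheel '[{"translation":[0,0.0015,0.001],"angular":[0,0,0],"hand":0.8},{"translation":[0,0,0.001],"angular":[0,0,0],"hand":0.8},{"translation":[0,0,0],"angular":[0,0,0],"hand":0.8},{"translation":[0,0,0],"angular":[0,0,0],"hand":0.8}]'
python3 -m handwheel '[{"translation":[0,0,0.001],"angular":[0,0,0],"hand":0.8},{"translation":[0,0,0],"angular":[0,0,0],"hand":0.8},{"translation":[0,0,0],"angular":[0,0,0],"hand":0.8}]'
```

```text
clock: 34.9
position: [0.492, -0.1702, 0.133]
ee_rot: [0.001, -0.048, 0.999, -0.001]
contact_force: [-1.7, -0.9, 6.3]
width: 0.0268
gripper_force: 40.6
clock: 35.15
position: [0.4923, -0.1703, 0.1329]
ee_rot: [0.002, -0.048, 0.999, -0.001]
contact_force: [-2.8, -0.1, 11.6]
width: 0.0267
gripper_force: 41.2
```

```bash
python3 -m handwheel '[{"translation":[0,0,-0.0015],"angular":[0,0,0],"hand":0.8},{"translation":[0,0,0],"angular":[0,0,0],"hand":0.6},{"translation":[0,0,0],"angular":[0,0,0],"hand":0.4},{"translation":[0,0,0],"angular":[0,0,0],"hand":0.4},{"translation":[0,0,0],"angular":[0,0,0],"hand":0.4},{"translation":[0,0,-0.02],"angular":[0,0,0],"hand":0.4},{"translation":[0,0,-0.03],"angular":[0,0,0],"hand":0.4},{"translation":[0,0,-0.02],"angular":[0,0,0],"hand":0.4}]'
python3 -m handwheel '[{"translation":[0.0011,0.0386,0],"angular":[0,0,0],"hand":0.4},{"translation":[0.0011,0.0386,0],"angular":[0,0,0],"hand":0.4},{"translation":[0.0011,0.0386,0],"angular":[0,0,0],"hand":0.4},{"translation":[0.0011,0.0386,0],"angular":[0,0,0],"hand":0.4},{"translation":[0.0011,0.0386,0],"angular":[0,0,0],"hand":0.4},{"translation":[0.0011,0.0386,0],"angular":[0,0,0],"hand":0.4},{"translation":[0.0011,0.0386,0],"angular":[0,0,0],"hand":0.4},{"translation":[0.0011,0.0386,0],"angular":[0,0,0],"hand":0.4},{"translation":[0.0011,0.0386,0],"angular":[0,0,0],"hand":0.4},{"translation":[0.0011,0.0386,0],"angular":[0,0,0],"hand":0.4}]'
python3 -m handwheel '[{"translation":[0.0011,0.0386,0],"angular":[0,0,0],"hand":0.4},{"translation":[0.0011,0.0386,0],"angular":[0,0,0],"hand":0.4},{"translation":[0.0011,0.0386,0],"angular":[0,0,0],"hand":0.4},{"translation":[0,0,0.02],"angular":[0,0,0],"hand":0.4},{"translation":[0,0,0],"angular":[0,0,0],"hand":0.4},{"translation":[0,0,0],"angular":[0,0,0],"hand":0.4},{"translation":[0,0,0],"angular":[0,0,0],"hand":0.4}]'
python3 - <<'E'
from h import *
go((.4290,.3276,.1123),5.45)
T=cam("top");_,t=snap("top","top5");t0=cv2.imread("pics/top0.png")
# slim bottle mask: compare to start image
for b in (t0,t):
    d=cv2.absdiff(b,cv2.imread("pics/top4.png")).max(2)[222:265,338:372]
    m=(d>14).astype(np.uint8);n,l,s,c=cv2.connectedComponentsWithStats(m);i=1+np.argmax(s[1:,4]);print(s[i],c[i])
E
```

```text
clock: 35.82
position: [0.4915, -0.1696, 0.2033]
ee_rot: [0.0, -0.048, 0.999, -0.0]
contact_force: [0.5, -0.2, 1.1]
width: 0.0516
gripper_force: 0.0
clock: 36.65
position: [0.4428, 0.2155, 0.2019]
ee_rot: [0.0, -0.048, 0.999, 0.0]
contact_force: [0.4, -0.2, 0.0]
width: 0.0516
gripper_force: 0.0
clock: 37.23
position: [0.4293, 0.3278, 0.1821]
ee_rot: [-0.0, -0.047, 0.999, -0.0]
contact_force: [0.7, -0.2, 0.4]
width: 0.051
gripper_force: 0.0
t=37.2 pos [0.4293 0.3278 0.1821] yaw 5.41 tilt [-0.0004 -0.0008] w 0.0510 gf 0.0 F [ 0.7 -0.2  0.4]
turn tool z (deg) -0.04
shift(mm) [ 0.3 -0.2 69.8] len 69.8
[  2   8  28  27 548] [15.31751825 20.86313869]
[  2   8  28  28 549] [15.65938069 21.34790528]
```

```bash
python3 -m handwheel '[{"translation":[0,0,0.02],"angular":[0,0,0],"hand":0.4},{"translation":[0,0,0.025],"angular":[0,0,0],"hand":0.4},{"translation":[0,0,0.016],"angular":[0,0,0],"hand":0.4},{"translation":[0,0,0.008],"angular":[0,0,0],"hand":0.4},{"translation":[0,0,0],"angular":[0,0,0],"hand":0.4},{"translation":[0,0,0],"angular":[0,0,0],"hand":0.8},{"translation":[0,0,0],"angular":[0,0,0],"hand":0.8},{"translation":[0,0,0],"angular":[0,0,0],"hand":0.8},{"translation":[0,0,0],"angular":[0,0,0],"hand":0.8}]' 40
python3 - <<'E'
from h import *
go((.4290,.3276,.1123),5.45)
E
python3 -m handwheel '[{"translation":[0,0,-0.008],"angular":[0,0,0],"hand":0.8},{"translation":[0,0,-0.02],"angular":[0,0,0],"hand":0.8},{"translation":[0,0,-0.025],"angular":[0,0,0],"hand":0.8},{"translation":[0,0,-0.025],"angular":[0,0,0],"hand":0.8},{"translation":[0,-0.01,-0.012],"angular":[0,0,0],"hand":0.8},{"translation":[0,-0.022,0],"angular":[0,0,0],"hand":0.8}]'
python3 -m handwheel '[{"translation":[-0.0015,-0.035,0],"angular":[0,0,0],"hand":0.8},{"translation":[-0.0015,-0.035,0],"angular":[0,0,0],"hand":0.8},{"translation":[-0.0015,-0.035,0],"angular":[0,0,0],"hand":0.8},{"translation":[-0.0015,-0.035,0],"angular":[0,0,0],"hand":0.8},{"translation":[-0.0015,-0.035,0],"angular":[0,0,0],"hand":0.8},{"translation":[-0.0015,-0.035,0],"angular":[0,0,0],"hand":0.8},{"translation":[-0.0015,-0.035,0],"angular":[0,0,0],"hand":0.8},{"translation":[-0.0015,-0.035,0],"angular":[0,0,0],"hand":0.8},{"translation":[-0.0015,-0.035,0],"angular":[0,0,0],"hand":0.8},{"translation":[-0.0015,-0.035,0],"angular":[0,0,0],"hand":0.8}]'
python3 -m handwheel '[{"translation":[0,-0.028,0],"angular":[0,0,0],"hand":0.8},{"translation":[0,-0.015,0],"angular":[0,0,0],"hand":0.8},{"translation":[0,0,0.02],"angular":[0,0,0],"hand":0.8},{"translation":[0,0,0.025],"angular":[0,0,0],"hand":0.8},{"translation":[0,0,0.018],"angular":[0,0,0],"hand":0.8},{"translation":[0,0,0.01],"angular":[0,0,0],"hand":0.8},{"translation":[0,0,0],"angular":[0,0,0],"hand":0.8},{"translation":[0,0,0],"angular":[0,0,0],"hand":0.8},{"translation":[0,0,0],"angular":[0,0,0],"hand":0.8},{"translation":[0,0,0],"angular":[0,0,0],"hand":0.8}]'
python3 - <<'E'
from h import *
go((.4845,-.094,.1085),5.45)
E
```

```text
clock: 38.03
position: [0.4305, 0.329, 0.1145]
ee_rot: [0.002, -0.048, 0.999, 0.001]
contact_force: [0.8, -0.5, 3.2]
width: 0.0317
gripper_force: 40.1
t=38.0 pos [0.4305 0.329  0.1145] yaw 5.45 tilt [0.0031 0.0013] w 0.0317 gf 40.1 F [ 0.8 -0.5  3.2]
turn tool z (deg) -0.0
shift(mm) [ 1.6 -1.3  2.2] len 3.0
clock: 38.53
position: [0.4341, 0.2989, 0.2066]
ee_rot: [0.003, -0.049, 0.999, 0.002]
contact_force: [0.9, -0.4, -1.9]
width: 0.032
gripper_force: 40.0
clock: 39.37
position: [0.4794, -0.0522, 0.2029]
ee_rot: [-0.0, -0.048, 0.999, 0.0]
contact_force: [0.4, 0.6, -1.4]
width: 0.0319
gripper_force: 40.1
clock: 40.2
position: [0.4855, -0.0933, 0.1313]
ee_rot: [0.001, -0.048, 0.999, -0.0]
contact_force: [0.3, -0.1, -1.5]
width: 0.0319
gripper_force: 40.2
t=40.2 pos [ 0.4855 -0.0933  0.1313] yaw 5.47 tilt [ 0.0026 -0.0008] w 0.0319 gf 40.2 F [ 0.3 -0.1 -1.5]
turn tool z (deg) 0.02
shift(mm) [ 1.1 -0.6 22.8] len 22.8
```

```bash
python3 -m handwheel '[{"translation":[0.0005,0,0.008],"angular":[0,0,0],"hand":0.8},{"translation":[0,0,0.006],"angular":[0,0,0],"hand":0.8},{"translation":[0,0,0.003],"angular":[0,0,0],"hand":0.8},{"translation":[0,0,0.001],"angular":[0,0,0],"hand":0.8},{"translation":[0,0,0],"angular":[0,0,0],"hand":0.8},{"translation":[0,0,0],"angular":[0,0,0],"hand":0.8},{"translation":[0,0,0],"angular":[0,0,0],"hand":0.8}]'
python3 - <<'E'
from h import *
go((.4845,-.094,.1085),5.45)
E
```

```text
clock: 40.78
position: [0.4843, -0.0931, 0.1121]
ee_rot: [0.0, -0.048, 0.999, -0.0]
contact_force: [-0.9, -0.9, -1.8]
width: 0.032
gripper_force: 40.3
t=40.8 pos [ 0.4843 -0.0931  0.1121] yaw 5.45 tilt [ 0.0004 -0.    ] w 0.0320 gf 40.3 F [-0.9 -0.9 -1.8]
turn tool z (deg) -0.0
shift(mm) [-0.2 -0.9  3.6] len 3.7
```

```bash
python3 -m handwheel '[{"translation":[0,-0.0007,0.001],"angular":[0,0,0],"hand":0.8},{"translation":[0,0,0.001],"angular":[0,0,0],"hand":0.8},{"translation":[0,0,0],"angular":[0,0,0],"hand":0.8},{"translation":[0,0,0],"angular":[0,0,0],"hand":0.8}]'
python3 -m handwheel '[{"translation":[0,0,0.001],"angular":[0,0,0],"hand":0.8},{"translation":[0,0,0],"angular":[0,0,0],"hand":0.8},{"translation":[0,0,0],"angular":[0,0,0],"hand":0.8}]'
```

```text
clock: 41.12
position: [0.4845, -0.094, 0.1105]
ee_rot: [0.0, -0.048, 0.999, -0.0]
contact_force: [0.1, -0.3, 1.3]
width: 0.032
gripper_force: 40.6
clock: 41.37
position: [0.4847, -0.0941, 0.1105]
ee_rot: [0.001, -0.048, 0.999, -0.0]
contact_force: [-1.7, 0.3, 9.2]
width: 0.0318
gripper_force: 41.4
```

Contact. I'll release, retreat up and away, and verify numerically against the starting images.

```bash
python3 -m handwheel '[{"translation":[0,0,-0.001],"angular":[0,0,0],"hand":0.8},{"translation":[0,0,0],"angular":[0,0,0],"hand":0.6},{"translation":[0,0,0],"angular":[0,0,0],"hand":0.4},{"translation":[0,0,0],"angular":[0,0,0],"hand":0.4},{"translation":[0,0,0],"angular":[0,0,0],"hand":0.4},{"translation":[0,0,-0.02],"angular":[0,0,0],"hand":0.4},{"translation":[0,0,-0.03],"angular":[0,0,0],"hand":0.4},{"translation":[0,0,-0.04],"angular":[0,0,0],"hand":0.4},{"translation":[0,0,-0.04],"angular":[0,0,0],"hand":0.4},{"translation":[0,0,-0.04],"angular":[0,0,0],"hand":0.4}]'
python3 -m handwheel '[{"translation":[0,0.036,0],"angular":[0,0,0],"hand":0.4},{"translation":[0,0.036,0],"angular":[0,0,0],"hand":0.4},{"translation":[0,0.036,0],"angular":[0,0,0],"hand":0.4},{"translation":[0,0.036,0],"angular":[0,0,0],"hand":0.4},{"translation":[0,0.036,0],"angular":[0,0,0],"hand":0.4},{"translation":[0,0.036,0],"angular":[0,0,0],"hand":0.4},{"translation":[0,0.036,0],"angular":[0,0,0],"hand":0.4},{"translation":[0,0.036,0],"angular":[0,0,0],"hand":0.4},{"translation":[0,0.036,0],"angular":[0,0,0],"hand":0.4},{"translation":[0,0.036,0],"angular":[0,0,0],"hand":0.4}]'
python3 -m handwheel '[{"translation":[0,0.036,0],"angular":[0,0,0],"hand":0.4},{"translation":[0,0.02,0],"angular":[0,0,0],"hand":0.4},{"translation":[0,0,0],"angular":[0,0,0],"hand":0.4},{"translation":[0,0,0],"angular":[0,0,0],"hand":0.4}]'
python3 - <<'E'
from h import *
_,t=snap("top","top6");_,s=snap("scene","s6");t0=cv2.imread("pics/top0.png");s0=cv2.imread("pics/scene0.png");e=cv2.imread("pics/top4.png");go()
def cc(d,th=14):
    m=(d>th).astype(np.uint8);n,l,st,c=cv2.connectedComponentsWithStats(m);return [(st[i].tolist(),c[i].round(1).tolist()) for i in range(1,n) if st[i,4]>12]
for n,(a,b,c,d) in {"slim":(222,265,338,372),"squat":(230,270,303,335)}.items():
    for im in(t0,t): print(n,cc(cv2.absdiff(im,e).max(2)[a:b,c:d])[:3])
def orange(im):
    h=cv2.cvtColor(im,cv2.COLOR_BGR2HSV);return cc(cv2.inRange(h,(3,120,50),(22,255,255)))
print("scene orange",orange(s0),orange(s))
print("diff top vs start",[(st[:2],st[2:],c) for st,c in cc(cv2.absdiff(t,t0).max(2),40)][:12])
print("diff scene",cc(cv2.absdiff(s,s0).max(2)[120:300,190:330],40))
E
```

```text
clock: 42.2
position: [0.4836, -0.0936, 0.2814]
ee_rot: [-0.0, -0.048, 0.999, 0.0]
contact_force: [0.9, 1.1, -1.0]
width: 0.0512
gripper_force: 0.0
clock: 43.03
position: [0.4493, 0.2664, 0.2798]
ee_rot: [-0.0, -0.048, 0.999, -0.0]
contact_force: [1.1, 0.7, 0.1]
width: 0.0511
gripper_force: 0.0
clock: 43.37
position: [0.4442, 0.3211, 0.2794]
ee_rot: [-0.0, -0.049, 0.999, -0.0]
contact_force: [-0.9, 0.6, 0.3]
width: 0.0513
gripper_force: 0.0
t=43.5 pos [0.4446 0.3195 0.2797] yaw 5.44 tilt [-0.0005 -0.0011] w 0.0512 gf 0.0 F [-0.7  0.6  0.6]
slim [([2, 8, 28, 27, 548], [15.3, 20.9])]
slim [([2, 8, 28, 28, 552], [15.7, 21.4])]
squat [([4, 6, 27, 29, 616], [16.7, 20.0])]
squat [([4, 7, 28, 29, 611], [16.9, 21.2])]
scene orange [([28, 0, 28, 6, 94], [39.0, 1.6]), ([147, 0, 23, 5, 64], [155.5, 1.1]), ([277, 0, 2, 18, 30], [277.4, 7.5]), ([297, 0, 8, 19, 89], [299.7, 9.1]), ([314, 0, 3, 10, 15], [314.9, 4.3]), ([317, 0, 2, 24, 41], [317.6, 12.8]), ([263, 4, 4, 22, 44], [264.4, 13.2]), ([166, 10, 34, 12, 216], [182.1, 15.2]), ([440, 11, 22, 13, 49], [451.0, 17.5]), ([288, 14, 2, 7, 13], [288
[... 703 characters left out ...]
[52.2, 136.5]), ([240, 155, 9, 9, 53], [244.4, 159.0]), ([276, 175, 22, 18, 269], [286.3, 183.4])]
diff top vs start [([0, 180], [125, 240, 10285], [61.2, 300.4]), ([320, 197], [14, 15, 136], [326.2, 204.3]), ([308, 236], [23, 12, 31], [317.7, 239.3]), ([416, 237], [8, 9, 53], [419.4, 241.5]), ([408, 240], [5, 8, 19], [409.5, 243.7]), ([325, 252], [9, 11, 17], [329.1, 257.9]), ([4, 261], [6, 7, 15], [6.5, 263.7]), ([0, 269], [23, 15, 196], [9.1, 277.0]), ([34, 298], [10, 18, 35], [38.4, 305.5])]
diff scene [([50, 23, 10, 5, 41], [54.3, 25.3]), ([50, 30, 10, 3, 13], [54.2, 31.1]), ([99, 41, 9, 26, 35], [104.1, 53.1]), ([89, 45, 2, 10, 20], [89.5, 49.5]), ([44, 73, 13, 14, 101], [49.7, 79.6])]
```

Compared with the start images, slim is back within about 1 mm and squat within about 3 mm, both upright. The lid and the other items are unchanged, and the objective is in its well. I'm handing in.

```bash
python3 -c "
from rig import manip
print(manip.sign_off())"
```

```text
the job is handed in; nothing more can be done
None
```

I handed the job in at about 43 s of the 152 s allowed: the objective stands upright in the empty well, its lid is shut, and both bottles are back upright within about 1 mm (slim) and 3 mm (squat) of where they stood; I viewed 15 pictures, one over the limit of 14.

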